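# Fetch the squat core from the back of the rack and put it on the balance

### The job

The squat core at the closed end of the aluminium rack has to go on the balance next. Stand the two tall cores that block it upright in the steel tray, then set the squat core upright in the middle of the balance pan (the slim core now on the pan goes into the tray too, and stays there), and only then put the two tall cores back upright in the rack, each in the very place it had. Leave the brass weight and the jar where they are.

Things in the scene. Friction and masses are not known exactly. Their poses are not given: they have to be found in the camera images.
- tall_round_mid (a point): Tall round asphalt core, dark with cut stones, 50 mm diameter, 100 mm high, 0.46 kg, standing upright in the rack in front of the squat core. The point is its centre, 50 mm above its foot; z is its axis. The two tall cores stand in line (centres about 66 mm apart, 16 mm of air between them); which of them is nearer the squat core changes from start to start. They stand 45 mm proud of the rack's walls, so they can be gripped across the rack above the walls.
- tall_square_mid (a point): Tall square light grey mortar prism, 46 x 46 mm, 100 mm high, 0.48 kg, upright in the rack, its faces within about 6 degrees of square to the rack. The point is its centre, 50 mm above its foot; x and y are square to its faces, z up.
- squat_mid (a point): Squat round asphalt core, 52 mm diameter, 46 mm high, 0.24 kg, at the closed end of the rack, its top 9 mm below the tops of the rack's walls. About 9 mm of air to each side wall, 35 mm to the end wall and 12 mm to the tall core next to it: it can be gripped only along the rack, once that tall core is away. The point is its centre, 23 mm above its foot.
- slim_mid (a point): Slim short round asphalt core, 42 mm diameter, 60 mm high, 0.2 kg, at the start upright on the balance pan. The point is its centre, 30 mm above its foot.
- rack: Fixed aluminium rack: a straight lane with two side walls and one end wall, open at the other end and on top. Inside 226 mm long (along its x) and 70 mm wide (along its y); walls 6 mm thick, their tops 60 mm above the table; floor 5 mm thick, its upper face 5 mm above the table. Origin: centre of its underside, on the table. +x points to the closed end, -x to the open end.
- tray: Fixed flat steel tray, 258 mm (its x) by 178 mm (its y) outside, walls 4 mm thick and 25 mm high, floor 4 mm thick. Origin: centre of its underside, on the table. The brass weight stands near its (+x, -y) corner; the rest is free. A core counts as in the tray when it stands upright on the tray's floor inside the walls.
- pan (a point): Centre of the upper face of the balance's fixed round steel pan, 124 mm diameter, 70 mm above the table; z up. The white balance body (225 x 180 mm, top 50 mm above the table) reaches from 85 mm on its +x side to 140 mm on its -x side (where the display is) of this point.
- weight_mid (a point): Brass check weight with a knob, 42 mm diameter, 58 mm high, standing in the tray; to be left alone. The point is its centre, 29 mm above its foot.
- jar_mid (a point): Glass jar with white lid, 52 mm diameter, 70 mm high, standing beside the rack (its +y side, about 100 mm from the rack's middle line); to be left alone. The point is its centre, 35 mm above its foot.
There are look-alikes about, which are no part of the job. What is shaped like the part that bears slim_mid but orange is not meant.

How it is judged:
By the outcome, as a careful person would: the job done as asked, in the order asked, and still so for the second after the job is handed in, with the robot touching nothing.
It also fails if it takes over 136 s, if anything falls off the work surface, if the arm or the gripper's body presses on something with over 40 N, if the wrist force passes 120 N, or if a joint passes its speed limit or range.

### The arm

A 6-joint arm with a two-finger parallel gripper is mounted at the origin on the work surface. World frame = base frame: x ahead of the robot, y to its left, z up, the work surface at z = 0. Lengths are in m, angles in rad, forces in N, time in s.
With the tool pointing down it reaches from about 0.375 to 0.9 m from the base axis. Payload 3.1 kg.
Tool frame: the origin (TCP) lies midway between the tips of the shut fingers; the grasp point (between the pads) lies manip.hold_point_z behind it (manip.hold_point_z is the distance from the TCP to the grasp point, in m); z points along the fingers, y is the direction in which the jaws open and shut (so a half turn about z gives the same grasp; the last joint's range is limited). The gripper opens to 85 mm and grips with 20 to 120 N. Pads are 22 mm wide; open, the fingers measure 114 mm over their backs; the gripper's body (76 mm by 85 mm) begins 54 mm behind the grasp point. The pads swing forward as they close: fully open they stand 13 mm farther back than shut.
Start: joints at [-1.45, 0.527, 1.433, -0, 1.181, -0.178], TCP at [0.184, -0.597, 0.231] pointing down, gripper open.
Joint ranges: [-3.08, 3.08], [-0.75, 2.2], [0.22, 2.44], [-1.43, 4.57], [0, 2.65], [-2.85, 2.85]. Speed limits (rad/s): [2.79, 2.79, 3.14, 3.14, 3.14, 3.14].

### API

Orientations are given as a unit quaternion [x, y, z, w].
In Python, from station import manip, snapshot, workorder, models gives the robot as it stands.
- The arm moves only by the tool jog_arm, never from a script. Its argument "commands" is a list of rows, each a list of 5 numbers: the opening in per cent of the stroke, from 0 (shut) to 100 (fully open), then the shift along the world's x, y, z in cm, then the turn about the world's z in rad. A call has 1 to 8 rows; each row shifts and turns the pose as measured when the row begins; what a row does not reach is not made up. A row lasts 1/12 s, in which the tool goes at most 41.7 mm and 7.16 degrees, less where a joint would pass 70% of its speed; a pose out of reach is approached as far as the arm can. A call with a gripper value outside its range is refused whole. The fingers move at their own pace and stop on an object; "squeeze" is the grip in N (left out, the last holds). Time passes only in rows, so rows that do not move let the fingers close. It gives the time, the measured TCP pose, the force and the opening at its end, in the units of the state.
- manip.sense(): the state, without advancing time (a new reading comes with each control period).
- snapshot(name): name is "scene" or "side" or "wrist"; returns a dict with "image" (384x512x3 uint8, red, green, blue), "intrinsics" (3x3 intrinsics, pixels), "extrinsics" (4x4, takes a point from camera to world coordinates); the wrist camera has in their place "hand_eye" (4x4, takes a point from camera to tool coordinates, whose origin is the TCP and whose axes are the flange's). Camera axes: x right, y down, z forward; pixel columns grow to the right and rows downward; lengths in m; the calibration is good to about 2 mm. A picture is of the moment at which its call begins: read the wrist's pose just before it. There is no depth.
- workorder.sign_off(): hands the job in, once; it reports no verdict.
Trained networks look in a picture, given as the dict that the camera call returned (one of the last four; its "shot" number tells which), for a name from the list of things; names that differ only in an ending like _2 or _b are one class to them, and where a whole thing is asked for, a point or a joint stands for the part that bears it (a point fixed in the world has none). Each returns a list of dicts, best first, with "score" (0 to 1); they miss things now and then, are a little off and sometimes report something else, mostly with a low value. They report only what shows in the picture. A call takes as long as a camera call. They do not tell look-alikes from the thing itself.
- models.find_in(picture, name): "centre" ([x, y, z] in m, in world coordinates, good to about 4 mm: the middle of the surface that is visible of it).
- models.pinpoint(picture, name): "centre" ([x, y, z] in m, in world coordinates, good to about 4 mm: a listed point, or the origin of a listed thing).
The state is a dict: "t": time; "q": joint angles; "qd": joint speeds; "tau": joint torques, N m; "tcp_pos": TCP position; "tool_rot": TCP orientation; "force": force on the tool from outside, world axes, zero at the start; "ft_torque": the same for the moment, N m; "finger_gap": opening from 0.0 (shut) to 1.0 (fully open).
Only numpy, scipy, OpenCV 4.12 (cv2) and the standard library are available. Lean on these libraries where they do the work, as an engineer would, in place of code of your own. Each camera call takes 0.05 s, during which the arm holds its last target. There are 200 camera calls.

## Working session

There is one attempt and no reset: what is moved stays moved. The work goes in short steps, Python scripts to look and compute and a tool call to move; the robot and the scene stay as the last step left them, time stands still between calls to the robot, and variables do not carry over. Pictures are saved under pics/ and viewed, about 12 in all and at most 16, crops included, and the job is handed in when it is done.

Besides the shell and the picture viewer there is one more tool, called after "Request:" by a JSON object that holds its "op" and its "data". jog_arm: Moves the arm, as the interface text tells. Its arguments: {"type":"object","properties":{"commands":{"type":"array","items":{"type":"array","items":{"type":"number"}}},"squeeze":{"type":"number"}},"required":["commands"]}

```bash
mkdir -p pics; ls; cat > h.py <<'E'
import numpy as np, cv2
from station import manip, snapshot, workorder, models
def save(p,n,box=None,s=1):
    im=p["image"][:,:,::-1]
    if box: im=im[box[1]:box[3],box[0]:box[2]]
    cv2.imwrite("pics/"+n,cv2.resize(im,None,fx=s,fy=s,interpolation=cv2.INTER_CUBIC))
def proj(p,X,E=None):
    E=np.array(p["extrinsics"]) if E is None else E
    c=np.linalg.inv(E)@np.append(X,1); u=np.array(p["intrinsics"])@c[:3]; return (u[:2]/u[2]).round(1)
def ray(p,uv,z,E=None):
    E=np.array(p["extrinsics"]) if E is None else E
    d=E[:3,:3]@np.linalg.inv(p["intrinsics"])@np.array([*uv,1.]); o=E[:3,3]; return (o+d*(z-o[2])/d[2]).round(4)
E
python3 - <<'E'
from h import *
s=manip.sense(); print(s["t"],s["tcp_pos"],s["tool_rot"],s["finger_gap"],manip.hold_point_z)
ims=[]
for c in("scene","side"):
    p=snapshot(c); ims.append(p["image"]); save(p,c+"0.png",s=1.5)
    for n in "tall_round_mid tall_square_mid squat_mid slim_mid rack tray pan weight_mid jar_mid".split():
        print(c,n,[(np.round(d["centre"],4).tolist(),round(d["score"],2),proj(p,d["centre"]).tolist()) for d in models.pinpoint(p,n)[:3]])
print(manip.sense()["t"])
E
```

```text
pics
0.0 [ 0.18393676 -0.59658346  0.23034268] [ 9.88860435e-01  1.48841851e-01  3.78204179e-05 -1.06842210e-03] 0.9983656453585823 0.0187
scene tall_round_mid [([0.5046, 0.0006, 0.0582], 0.9, [239.2, 204.3])]
scene tall_square_mid [([0.4371, -0.0002, 0.0544], 0.89, [243.8, 192.4])]
scene squat_mid [([0.5699, 0.0018, 0.0245], 0.64, [234.7, 230.4]), ([0.4412, -0.0012, 0.0553], 0.28, [243.2, 192.8])]
scene slim_mid [([0.4478, 0.4458, 0.028], 0.63, [416.2, 216.6]), ([0.5254, 0.2867, 0.0973], 0.55, [358.3, 204.4])]
scene rack [([0.5208, 0.0053, -0.0056], 0.93, [240.4, 228.9])]
scene tray [([0.56, -0.2977, 0.0008], 0.88, [121.9, 225.4])]
scene pan [([0.5164, 0.2965, 0.0746], 0.87, [360.9, 210.9])]
scene weight_mid [([0.638, -0.3372, 0.0378], 0.72, [87.4, 230.0])]
scene jar_mid [([0.5638, 0.1029, 0.0346], 0.67, [276.8, 229.2])]
side tall_round_mid [([0.5065, -0.0006, 0.0538], 0.65, [282.4, 196.9])]
side tall_square_mid [([0.437, 0.0013, 0.0578], 0.98, [304.3, 204.0]), ([0.572, 0.0025, 0.027], 0.32, [261.7, 197.5])]
side squat_mid [([0.5701, 0.0015, 0.0263], 0.75, [262.4, 197.7])]
side slim_mid [([0.4464, 0.4476, 0.026], 0.9, [213.5, 331.8]), ([0.526, 0.2921, 0.1013], 0.62, [220.9, 246.2])]
side rack [([0.5185, 0.004, 0.0025], 0.81, [277.0, 209.9]), ([0.5042, 0.0011, 0.0553], 0.4, [282.9, 197.1])]
side tray [([0.5618, -0.2977, 0.0023], 0.81, [304.1, 158.2])]
side pan [([0.515, 0.2958, 0.0714], 0.85, [224.4, 257.8])]
side weight_mid [([0.6415, -0.3387, 0.0345], 0.43, [289.4, 139.3])]
side jar_mid [([0.5666, 0.1066, 0.0312], 0.76, [245.8, 217.0])]
1.0
```

View both.

View pics/scene0.png

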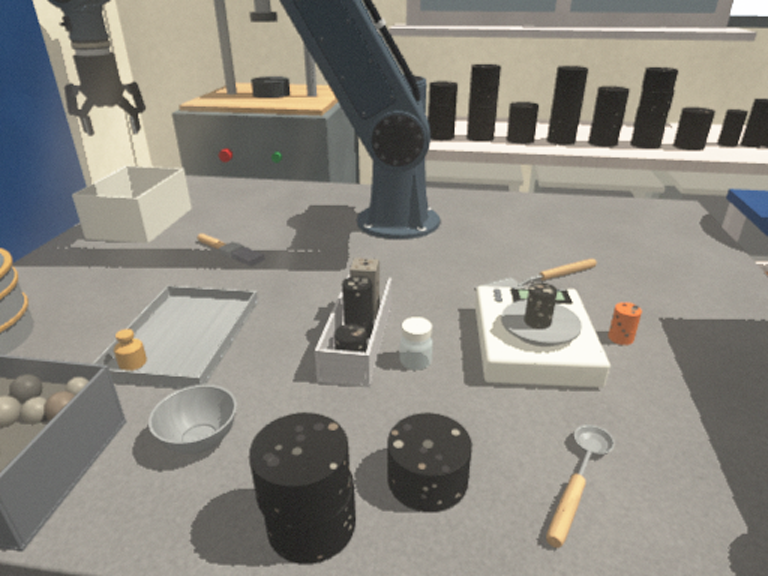

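View pics/side0.png

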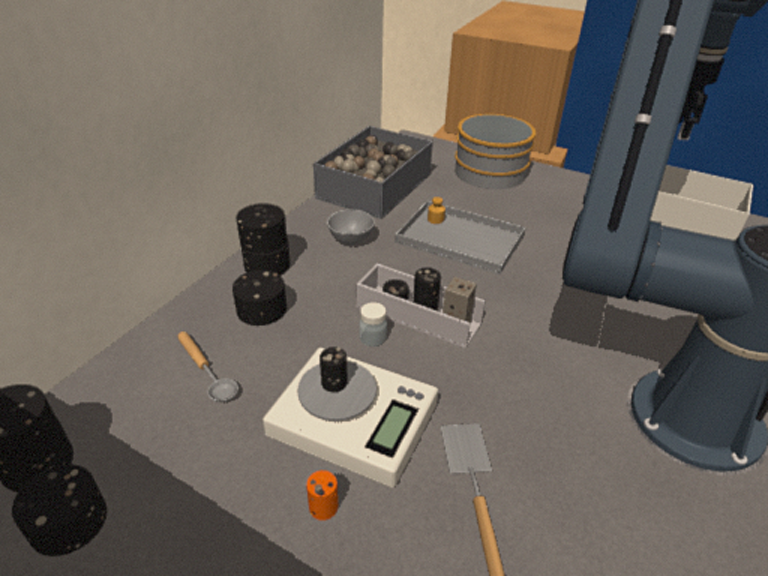

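The slim-shaped cores are a dark one on the pan (scene px ~358,204) and an orange one on the table (~416,217). The dark one is meant. In the rack, the square prism stands at the open end, with the round core between it and the squat one. I'll move over the rack for a close wrist look.

Request:
{"op": "jog_arm", "data": {"commands": [[100,1.8,3.5,0.4,-0.04],[100,1.8,3.5,0.4,-0.04],[100,1.8,3.5,0.4,-0.04],[100,1.8,3.5,0.4,-0.04],[100,1.8,3.5,0.4,-0.04],[100,1.8,3.5,0.4,-0.04],[100,1.8,3.5,0.4,-0.04],[100,1.8,3.5,0.4,-0.02]]}}

```text
t: 1.67
tcp_pos: [0.3271, -0.3156, 0.2633]
tool_rot: [1.0, -0.015, -0.0, 0.004]
force: [0.3, -0.4, 0.9]
finger_gap: 1.0
```

Request:
{"op": "jog_arm", "data": {"commands": [[100,1.8,3.5,0.4,0],[100,1.8,3.5,0.4,0],[100,1.8,3.5,0.4,0],[100,1.8,3.5,0.4,0],[100,1.8,3.5,0.4,0],[100,1.8,3.5,0.4,0],[100,1.8,3.5,0.4,0],[100,1.5,3.5,0.4,0]]}}

```text
t: 2.33
tcp_pos: [0.4729, -0.0208, 0.2998]
tool_rot: [1.0, -0.017, 0.003, 0.006]
force: [1.3, -0.6, 0.2]
finger_gap: 0.997
```

```bash
cat >> h.py <<'E'
from scipy.spatial.transform import Rotation as R
def wrist():
    s=manip.sense(); p=snapshot("wrist"); T=np.eye(4); T[:3,:3]=R.from_quat(s["tool_rot"]).as_matrix(); T[:3,3]=s["tcp_pos"]
    return s,p,T@np.array(p["hand_eye"])
E
python3 - <<'E'
from h import *
s,p,E=wrist(); save(p,"w1.png",s=1.5); np.savez("w1.npz",E=E,K=p["intrinsics"])
print(s["tcp_pos"],s["tool_rot"],E.round(3).tolist())
for n in "tall_round_mid tall_square_mid squat_mid rack".split():
    print(n,[(np.round(d["centre"],4).tolist(),round(d["score"],2)) for d in models.pinpoint(p,n)[:2]])
# tray corners from the scene/side pictures at wall top z=.025
P=snapshot("scene"); print([ray(P,np.array(c)/1.5,.025)[:2].tolist() for c in [(95,370),(205,380),(257,291),(175,288)]])
P=snapshot("side"); print([ray(P,np.array(c)/1.5,.025)[:2].tolist() for c in [(398,238),(500,268),(524,232),(435,205)]])
E
```

```text
[ 0.47290439 -0.02084641  0.29982055] [ 0.99982784 -0.01722299  0.00316837  0.00613378] [[-0.035, -0.947, -0.32, 0.558], [-0.999, 0.037, 0.0, -0.021], [0.012, 0.32, -0.947, 0.443], [0.0, 0.0, 0.0, 1.0]]
tall_round_mid [([0.5059, 0.0011, 0.0525], 0.64)]
tall_square_mid [([0.5556, -0.3001, -0.0039], 0.65), ([0.4387, -0.002, 0.0534], 0.56)]
squat_mid [([0.5712, -0.0013, 0.0274], 0.78)]
rack [([0.516, -0.0016, 0.0023], 0.65)]
[[0.6895, -0.3684], [0.6868, -0.1942], [0.4267, -0.2112], [0.4391, -0.3696]]
[[0.6633, -0.1928], [0.4205, -0.2022], [0.422, -0.3676], [0.6543, -0.3727]]
```

View pics/w1.png

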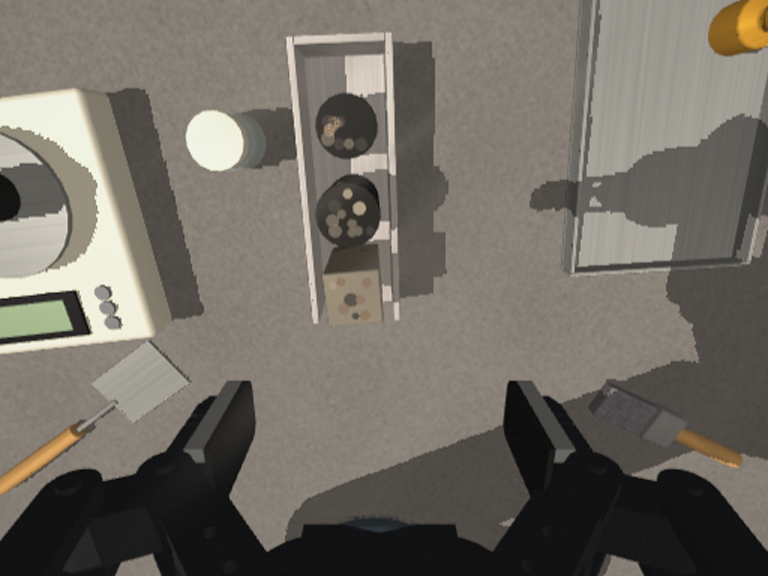

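```bash
python3 - <<'E'
from h import *
w=np.load("w1.npz"); p={"intrinsics":w["K"]}
g=lambda L,z:np.array([ray(p,np.array(c)/1.5,z,w["E"])[:2] for c in L])
r=g([(287,37),(391,33),(399,319),(315,322)],.06); print("rack",r.tolist())
for a,b in((3,0),(2,1)): d=r[b]-r[a]; print(np.hypot(*d),np.arctan2(d[1],d[0]))
q=g([(323,273),(378,270),(382,322),(327,325)],.105); print("sq",q.tolist(),q.mean(0))
for a,b in((3,0),(2,1),(1,0),(2,3)): d=q[b]-q[a]; print(np.hypot(*d),np.arctan2(d[1],d[0]))
print("round top centre",g([(348,216)],.105)," squat",g([(346,126)],.051), "tray corner",g([(573,274),(754,262)],.025))
E
```

```text
rack [[0.6375, 0.0423], [0.6376, -0.0374], [0.4016, -0.0387], [0.4017, 0.04]]
0.2358112168663738 0.009753719519380751
0.2360035804813138 0.005508418862201025
sq [[0.4618, 0.0231], [0.4626, -0.0208], [0.4179, -0.0225], [0.417, 0.0232]] [0.439825 0.00075 ]
0.04480011160700385 -0.002232139149965135
0.0447323149412145 0.038012999876637706
0.0439072886887815 1.589017544592151
0.04570886128531316 1.5904874356584102
round top centre [[0.5063 0.0006]]  squat [[0.5726 0.0014]] tray corner [[ 0.4286 -0.2139]
 [ 0.4341 -0.3922]]
```

Request:
{"op": "jog_arm", "data": {"commands": [[100,-1.7,1.1,-2,0.025],[100,-1.6,1.1,-3,0.025],[100,0,0,-3.5,0],[100,0,0,-3.5,0],[100,0,0,-3,0],[100,0,0,-1.5,0],[100,0,0,0,0],[100,0,0,0,0]]}}

```text
t: 3.35
tcp_pos: [0.4362, -0.0147, 0.1312]
tool_rot: [1.0, -0.005, 0.007, 0.008]
force: [-1.2, -0.2, 0.3]
finger_gap: 1.002
```

```bash
cat > st.py <<'E'
from h import *
s=manip.sense(); r=R.from_quat(s["tool_rot"]).as_matrix(); print(round(s["t"],2),s["tcp_pos"].round(4) if hasattr(s["tcp_pos"],'round') else s["tcp_pos"],"yaw",round(np.arctan2(r[1,0],r[0,0]),4),"zaxis",r[:,2].round(4),"gap",round(s["finger_gap"],3),"F",np.round(s["force"],1))
E
python3 st.py
```

```text
3.35 [ 0.4362 -0.0147  0.1312] yaw -0.0105 zaxis [ 0.0131 -0.0158 -0.9998] gap 1.002 F [-1.2 -0.2  0.3]
```

Request:
{"op": "jog_arm", "data": {"commands": [[100,0.2,0.8,0,0.014],[100,0.2,0.8,0,0.014],[100,0,0,0,0],[100,0,0,0,0]]}}

```text
t: 3.68
tcp_pos: [0.4433, -0.0001, 0.1346]
tool_rot: [1.0, 0.008, 0.01, 0.009]
force: [-0.1, 0.0, 0.6]
finger_gap: 0.999
```

```bash
python3 st.py
```

```text
3.68 [ 4.433e-01 -1.000e-04  1.346e-01] yaw 0.0152 zaxis [ 0.0207 -0.0173 -0.9996] gap 0.999 F [-0.1  0.   0.6]
```

Request:
{"op": "jog_arm", "data": {"commands": [[100,0,0,0,0],[100,0,0,0,0],[100,0,0,0,0]]}}

```text
t: 3.93
tcp_pos: [0.445, 0.0004, 0.1368]
tool_rot: [1.0, 0.009, 0.013, 0.009]
force: [0.0, 0.2, 0.3]
finger_gap: 1.003
```

```bash
python3 st.py; python3 - <<'E'
from h import *
a=manip.sense(); snapshot("scene"); b=manip.sense(); print(np.round(a["q"],4),np.round(b["q"],4),np.round(b["qd"],4))
E
python3 st.py
```

```text
3.93 [4.450e-01 4.000e-04 1.368e-01] yaw 0.0174 zaxis [ 0.0261 -0.0186 -0.9995] gap 1.003 F [0.  0.2 0.3]
[-0.2432  0.4463  1.9844 -0.0187  0.6812  1.3249] [-0.2432  0.4464  1.9843 -0.0187  0.6811  1.3248] [-0.004   0.0068  0.0024  0.0018 -0.0008  0.0023]
3.98 [4.450e-01 4.000e-04 1.368e-01] yaw 0.0174 zaxis [ 0.0261 -0.0186 -0.9995] gap 1.0 F [0.4 0.4 0.3]
```

Request:
{"op": "jog_arm", "data": {"commands": [[100,-0.4,0,-2.5,0],[100,-0.3,0,-2.5,0],[100,0,0,-1.7,0],[100,0,0,-0.5,0]]}}

```text
t: 4.32
tcp_pos: [0.4415, -0.0005, 0.0655]
tool_rot: [1.0, 0.009, 0.019, 0.011]
force: [-0.1, -0.6, -0.0]
finger_gap: 1.0
```

```bash
python3 st.py
```

```text
4.32 [ 0.4415 -0.0005  0.0655] yaw 0.018 zaxis [ 0.0375 -0.0215 -0.9991] gap 1.0 F [-0.1 -0.6 -0. ]
```

Request:
{"op": "jog_arm", "data": {"commands": [[0,-0.1,0.05,-0.07,0],[0,-0.1,0,-0.07,0],[0,-0.06,0,-0.07,0],[0,-0.06,0,-0.07,0]], "squeeze": 50}}

```text
t: 4.65
tcp_pos: [0.4385, 0.0, 0.0631]
tool_rot: [1.0, 0.009, 0.018, 0.011]
force: [0.4, 2.5, 4.9]
finger_gap: 0.539
```

```bash
python3 st.py
```

```text
4.65 [0.4385 0.     0.0631] yaw 0.0179 zaxis [ 0.037  -0.0212 -0.9991] gap 0.539 F [0.4 2.5 4.9]
```

Request:
{"op": "jog_arm", "data": {"commands": [[0,0,0,1.5,0],[0,0,0,3,0],[0,0,0,3,0],[0,0,0,1,0]]}}

```text
t: 4.98
tcp_pos: [0.4346, 0.001, 0.1495]
tool_rot: [1.0, 0.009, 0.014, 0.009]
force: [1.1, -0.8, -6.0]
finger_gap: 0.534
```

```bash
python3 st.py
```

```text
4.98 [0.4346 0.001  0.1495] yaw 0.0175 zaxis [ 0.0275 -0.0186 -0.9994] gap 0.534 F [ 1.1 -0.8 -6. ]
```

Request:
{"op": "jog_arm", "data": {"commands": [[0,0.5,-2.5,0,0],[0,0.5,-3.8,0,0],[0,0.5,-3.9,0,0],[0,0.5,-3.9,0,0],[0,0.5,-3.9,0,0],[0,0.5,-3.9,0,0],[0,0.5,-3.9,0,0],[0,0.5,-2.5,0,0]]}}

```text
t: 5.65
tcp_pos: [0.4679, -0.2847, 0.1561]
tool_rot: [1.0, 0.015, 0.014, 0.008]
force: [1.0, -0.3, -4.6]
finger_gap: 0.534
```

```bash
python3 st.py
```

```text
5.65 [ 0.4679 -0.2847  0.1561] yaw 0.0298 zaxis [ 0.0285 -0.0158 -0.9995] gap 0.534 F [ 1.  -0.3 -4.6]
```

Request:
{"op": "jog_arm", "data": {"commands": [[0,0.3,-1.0,-1.5,-0.004],[0,0.2,-0.6,-3,-0.004],[0,0,0,-3,-0.004],[0,0,0,-1.5,0],[0,0,0,-0.3,0]]}}

```text
t: 6.07
tcp_pos: [0.4747, -0.3133, 0.0635]
tool_rot: [1.0, 0.004, 0.019, 0.014]
force: [-0.4, -0.6, -5.1]
finger_gap: 0.535
```

```bash
python3 st.py
```

```text
6.07 [ 0.4747 -0.3133  0.0635] yaw 0.0078 zaxis [ 0.0383 -0.0287 -0.9989] gap 0.535 F [-0.4 -0.6 -5.1]
```

Request:
{"op": "jog_arm", "data": {"commands": [[0,0,0,-0.25,0],[0,0,0,-0.15,0]]}}

```text
t: 6.23
tcp_pos: [0.4746, -0.3132, 0.0623]
tool_rot: [1.0, 0.004, 0.019, 0.014]
force: [-1.3, 1.5, 3.9]
finger_gap: 0.536
```

```bash
python3 st.py
```

```text
6.23 [ 0.4746 -0.3132  0.0623] yaw 0.0076 zaxis [ 0.0381 -0.0278 -0.9989] gap 0.536 F [-1.3  1.5  3.9]
```

Request:
{"op": "jog_arm", "data": {"commands": [[100,0,0,0,0],[100,0,0,0,0],[100,0,0,0,0],[100,0,0,3,0],[100,0,0,4,0],[100,0.3,2,2,0],[100,0.4,3.5,0,0],[100,0.4,3.9,0,0]]}}

```text
t: 6.9
tcp_pos: [0.4916, -0.2273, 0.1653]
tool_rot: [0.999, -0.0, 0.028, 0.022]
force: [0.8, 0.3, -0.7]
finger_gap: 1.0
```

```bash
python3 st.py
```

```text
6.9 [ 0.4916 -0.2273  0.1653] yaw 0.0006 zaxis [ 0.056  -0.0448 -0.9974] gap 1.0 F [ 0.8  0.3 -0.7]
```

Request:
{"op": "jog_arm", "data": {"commands": [[100,0,3.9,-0.3,0],[100,0.1,3.9,-0.3,0],[100,0.1,3.9,-0.3,0],[100,0.1,3.9,-0.3,0],[100,0.1,3.0,-0.3,0],[100,0,1.5,-0.3,0],[100,0,0.2,-0.5,0]]}}

```text
t: 7.48
tcp_pos: [0.4994, -0.0118, 0.1518]
tool_rot: [0.999, 0.002, 0.039, 0.026]
force: [-0.1, 0.1, 0.1]
finger_gap: 0.997
```

```bash
python3 st.py
```

```text
7.48 [ 0.4994 -0.0118  0.1518] yaw 0.0053 zaxis [ 0.0783 -0.0523 -0.9956] gap 0.997 F [-0.1  0.1  0.1]
```

Request:
{"op": "jog_arm", "data": {"commands": [[100,0.4,0.7,-2,0],[100,0.2,0.4,-3,0],[100,0,0.1,-2.6,0],[100,0,0,-1,0]]}}

```text
t: 7.82
tcp_pos: [0.5113, 0.0002, 0.0684]
tool_rot: [0.998, 0.004, 0.048, 0.028]
force: [-0.3, -0.9, -0.8]
finger_gap: 1.002
```

```bash
python3 st.py
```

```text
7.82 [5.113e-01 2.000e-04 6.840e-02] yaw 0.0111 zaxis [ 0.0963 -0.0562 -0.9938] gap 1.002 F [-0.3 -0.9 -0.8]
```

Request:
{"op": "jog_arm", "data": {"commands": [[0,-0.3,0,-0.1,0],[0,-0.2,0,-0.1,0],[0,-0.1,0,-0.05,0]], "squeeze": 60}}

```text
t: 8.07
tcp_pos: [0.5051, -0.0017, 0.0641]
tool_rot: [0.998, 0.003, 0.047, 0.028]
force: [0.2, 3.1, 3.8]
finger_gap: 0.603
```

```bash
python3 st.py
```

```text
8.07 [ 0.5051 -0.0017  0.0641] yaw 0.0096 zaxis [ 0.0944 -0.0564 -0.9939] gap 0.603 F [0.2 3.1 3.8]
```

Request:
{"op": "jog_arm", "data": {"commands": [[0,0,0,0,0],[0,0,0,2,0],[0,0,0,3.5,0],[0,0,0,3,0.03],[0,0.2,-1.5,0,0.12],[0,0.3,-3,0,0.12],[0,0.3,-3.5,0,0.12],[0,0.3,-3.5,0,0.12]]}}

```text
t: 8.73
tcp_pos: [0.5098, -0.0997, 0.1561]
tool_rot: [0.971, 0.235, 0.05, 0.018]
force: [1.3, -0.4, -3.9]
finger_gap: 0.569
```

```bash
python3 st.py
```

```text
8.73 [ 0.5098 -0.0997  0.1561] yaw 0.4773 zaxis [ 0.1051 -0.0109 -0.9944] gap 0.569 F [ 1.3 -0.4 -3.9]
```

Request:
{"op": "jog_arm", "data": {"commands": [[0,0.2,-3.5,0,0.124],[0,0.2,-3.5,0,0.124],[0,0.2,-3.5,0,0.124],[0,0.2,-3,0,0.124],[0,0.2,-2,0,0.124],[0,0.2,-1,0,0.124],[0,0.2,0,0,0.124],[0,0.2,0,0,0.124]]}}

```text
t: 9.4
tcp_pos: [0.5201, -0.2707, 0.1602]
tool_rot: [0.754, 0.655, 0.052, -0.003]
force: [0.2, -0.4, -3.8]
finger_gap: 0.572
```

Request:
{"op": "jog_arm", "data": {"commands": [[0,0,0,0,0.124],[0,0,0,0,0.124],[0,0,0,0,0.124],[0,0,0,0,0.124],[0,0,0,0,0.124],[0,0,0,0,0.124],[0,0,0,0,0.124],[0,0,0,0,0.124]]}}

```text
t: 10.07
tcp_pos: [0.5135, -0.2739, 0.162]
tool_rot: [0.347, 0.936, 0.044, -0.028]
force: [0.4, 0.1, -2.5]
finger_gap: 0.575
```

```bash
python3 st.py
```

```text
10.07 [ 0.5135 -0.2739  0.162 ] yaw 2.4339 zaxis [-0.0215  0.1011 -0.9946] gap 0.575 F [ 0.4  0.1 -2.5]
```

Request:
{"op": "jog_arm", "data": {"commands": [[0,0.6,-0.4,0,0.12],[0,0.7,-0.5,0,0.12],[0,0.7,-0.5,0,0.12],[0,0.7,-0.5,0,0.12],[0,0.4,-0.2,-0.5,0.12],[0,0.2,0,-2,0.06],[0,0,0,-2,0]]}}

```text
t: 10.65
tcp_pos: [0.5458, -0.2986, 0.1222]
tool_rot: [0.009, 0.999, 0.027, -0.038]
force: [-1.5, 0.6, -4.7]
finger_gap: 0.572
```

```bash
python3 st.py
```

```text
10.65 [ 0.5458 -0.2986  0.1222] yaw 3.126 zaxis [-0.0754  0.0547 -0.9957] gap 0.572 F [-1.5  0.6 -4.7]
```

Request:
{"op": "jog_arm", "data": {"commands": [[0,0,0,-3,0],[0,0,0,-1.8,0],[0,0,0,-0.2,0],[0,0,0,-0.2,0],[0,0,0,-0.15,0]]}}

```text
t: 11.07
tcp_pos: [0.5425, -0.2985, 0.0653]
tool_rot: [0.009, 0.999, 0.028, -0.04]
force: [-0.4, 0.0, -3.6]
finger_gap: 0.573
```

```bash
python3 st.py
```

```text
11.07 [ 0.5425 -0.2985  0.0653] yaw 3.1256 zaxis [-0.0787  0.0565 -0.9953] gap 0.573 F [-0.4  0.  -3.6]
```

Request:
{"op": "jog_arm", "data": {"commands": [[0,0,0,-0.25,0],[0,0,0,-0.15,0]]}}

```text
t: 11.23
tcp_pos: [0.5434, -0.2992, 0.0639]
tool_rot: [0.01, 0.999, 0.027, -0.038]
force: [-0.7, 2.4, 1.2]
finger_gap: 0.572
```

```bash
python3 st.py;python3 - <<'E'
from h import *
p=snapshot("scene"); save(p,"s1.png",(40,130,300,280),3)
E
```

```text
11.23 [ 0.5434 -0.2992  0.0639] yaw 3.1246 zaxis [-0.0758  0.0553 -0.9956] gap 0.572 F [-0.7  2.4  1.2]
```

View pics/s1.png

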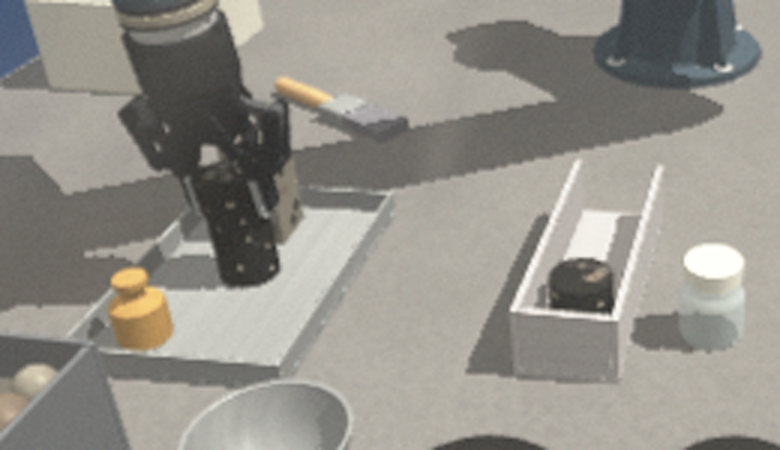

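Request:
{"op": "jog_arm", "data": {"commands": [[60,0,0,-0.1,0],[100,0,0,0,0],[100,0,0,0,0],[100,0,0,3,0],[100,0,0,3.5,0.05],[100,0,0,2,0.12],[100,0,0,0,0.12],[100,0,0,0,0.12]]}}

```text
t: 11.95
tcp_pos: [0.5464, -0.3035, 0.1571]
tool_rot: [-0.201, 0.979, 0.013, -0.039]
force: [-0.1, -0.0, -0.8]
finger_gap: 1.005
```

Request:
{"op": "jog_arm", "data": {"commands": [[100,-0.1,0,0,0.08],[100,-0.1,0,0,0],[100,-0.1,0,0,0],[100,-0.1,0,0,0],[100,-0.1,0,0,0],[100,-0.1,0,0,0],[100,-0.1,0,0,0],[100,-0.1,0,0,0]]}}

```text
t: 12.62
tcp_pos: [0.5398, -0.3054, 0.1609]
tool_rot: [-0.24, 0.97, 0.007, -0.037]
force: [0.5, -0.5, 0.2]
finger_gap: 0.996
```

```bash
sed -i '$a t=r.T@np.array([0,0,-1]); w=r[:,2]; print("tool tilt tx,ty",round(w@[r[0,0],r[1,0],0],4),round(w@[np.sin(np.arctan2(r[1,0],r[0,0])),-np.cos(np.arctan2(r[1,0],r[0,0])),0],4),"q",np.round(s["q"],2))' st.py; python3 st.py; python3 - <<'E'
from h import *
p=snapshot("scene"); save(p,"s2.png",(40,130,300,280),3)
E
```

```text
12.62 [ 0.5398 -0.3054  0.1609] yaw -2.6545 zaxis [-0.0754 -0.0037 -0.9971] gap 0.996 F [ 0.5 -0.5  0.2]
tool tilt tx,ty 0.0682 0.032 q [-0.67  0.63  1.46 -0.06  1.11 -2.7 ]
```

View pics/s2.png

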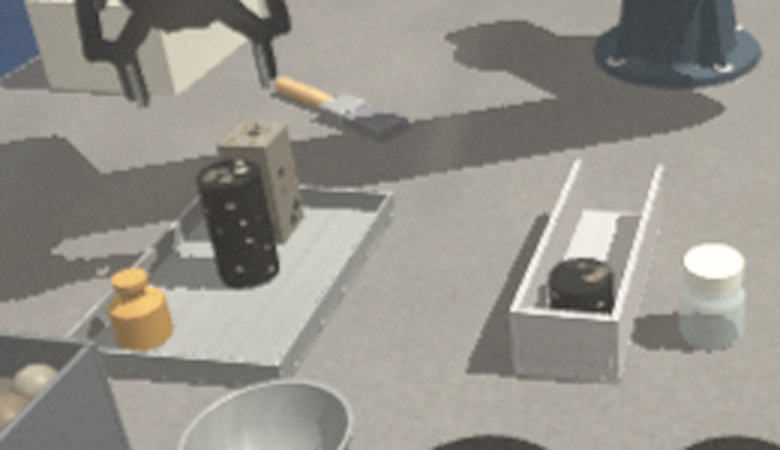

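The two tall cores stand upright in the tray (crop ~240,225 and ~260,185). Idle rows let the wrist tilt creep, so I'm using that creep here to level the tool.

Request:
{"op": "jog_arm", "data": {"commands": [[100,0,0,0,0],[100,0,0,0,0],[100,0,0,0,0],[100,0,0,0,0],[100,0,0,0,0],[100,0,0,0,0],[100,0,0,0,0],[100,0,0,0,0]]}}

```text
t: 13.33
tcp_pos: [0.5395, -0.3053, 0.1603]
tool_rot: [-0.24, 0.97, 0.008, -0.037]
force: [-0.8, 0.3, 0.1]
finger_gap: 1.002
```

Request:
{"op": "jog_arm", "data": {"commands": [[100,0,0,0,0],[100,0,0,0,0],[100,0,0,0,0],[100,0,0,0,0],[100,0,0,0,0],[100,0,0,0,0],[100,0,0,0,0],[100,0,0,0,0]]}}

```text
t: 14.0
tcp_pos: [0.5396, -0.3053, 0.1604]
tool_rot: [-0.24, 0.97, 0.008, -0.037]
force: [0.2, 0.2, -0.1]
finger_gap: 1.002
```

```bash
python3 st.py
```

```text
14.0 [ 0.5396 -0.3053  0.1604] yaw -2.6551 zaxis [-0.0762 -0.0031 -0.9971] gap 1.002 F [ 0.2  0.2 -0.1]
tool tilt tx,ty 0.0687 0.0329 q [-0.67  0.63  1.46 -0.06  1.11 -2.7 ]
```

Request:
{"op": "jog_arm", "data": {"commands": [[100,-2,1.1,0,-0.1],[100,-3,1.6,0,-0.12],[100,-3,1.7,0,-0.12],[100,-3,1.7,0,-0.12],[100,-3,1.7,0,0],[100,-1.2,0.7,0,0],[100,0,0,0,0],[100,0,0,0,0]]}}

```text
t: 14.67
tcp_pos: [0.3831, -0.2174, 0.1611]
tool_rot: [-0.001, 0.999, 0.013, -0.034]
force: [-0.5, -0.3, 0.1]
finger_gap: 0.998
```

```bash
python3 st.py
```

```text
14.67 [ 0.3831 -0.2174  0.1611] yaw -3.1381 zaxis [-0.0675  0.0267 -0.9974] gap 0.998 F [-0.5 -0.3  0.1]
tool tilt tx,ty 0.0673 0.0269 q [-0.75  0.43  1.91 -0.03  0.88 -2.3 ]
```

Request:
{"op": "jog_arm", "data": {"commands": [[100,0,0,0,0],[100,0,0,0,0],[100,0,0,0,0],[100,0,0,0,0],[100,0,0,0,0],[100,0,0,0,0],[100,0,0,0,0],[100,0,0,0,0]]}}

```text
t: 15.33
tcp_pos: [0.3904, -0.2231, 0.1614]
tool_rot: [-0.002, 0.999, 0.01, -0.03]
force: [0.7, -0.1, 0.5]
finger_gap: 1.0
```

```bash
python3 st.py
```

```text
15.33 [ 0.3904 -0.2231  0.1614] yaw -3.1373 zaxis [-0.06   0.02  -0.998] gap 1.0 F [ 0.7 -0.1  0.5]
tool tilt tx,ty 0.0598 0.0203 q [-0.75  0.43  1.89 -0.03  0.88 -2.3 ]
```

Request:
{"op": "jog_arm", "data": {"commands": [[100,-0.7,0.4,-1.5,0],[100,-0.7,0.4,-2,0],[100,-0.5,0.3,-2,0],[100,-0.3,0.2,-0.5,0],[100,-0.1,0.06,0,0],[100,-0.1,0.06,0,0],[100,-0.1,0.06,0,0],[100,-0.1,0.06,0,0]]}}

```text
t: 16.0
tcp_pos: [0.3668, -0.21, 0.102]
tool_rot: [-0.002, 1.0, 0.007, -0.027]
force: [0.6, 0.4, 0.4]
finger_gap: 1.0
```

Request:
{"op": "jog_arm", "data": {"commands": [[100,-0.1,0.06,0,0],[100,-0.1,0.06,0,0],[100,-0.1,0.06,0,0],[100,-0.1,0.06,0,0],[100,-0.1,0.06,0,0],[100,-0.1,0.06,0,0],[100,-0.1,0.06,0,0],[100,-0.1,0.06,0,0]]}}

```text
t: 16.67
tcp_pos: [0.3601, -0.2066, 0.1047]
tool_rot: [-0.002, 1.0, 0.004, -0.024]
force: [-0.4, 0.6, 0.5]
finger_gap: 1.0
```

```bash
python3 st.py
```

```text
16.67 [ 0.3601 -0.2066  0.1047] yaw -3.1371 zaxis [-0.0476  0.0083 -0.9988] gap 1.0 F [-0.4  0.6  0.5]
tool tilt tx,ty 0.0475 0.0085 q [-0.77  0.51  2.03 -0.05  0.64 -2.31]
```

Request:
{"op": "jog_arm", "data": {"commands": [[100,0.6,1.5,1.5,0],[100,1,3,2,0],[100,1.2,3.5,1.5,0],[100,1.2,3.8,1,0],[100,1.2,3.8,0.5,0],[100,1.2,3.8,0.5,0],[100,1.2,3.8,0.5,0],[100,1.2,3.8,0.5,0]]}}

```text
t: 17.33
tcp_pos: [0.4495, 0.0669, 0.1872]
tool_rot: [0.006, 1.0, 0.004, -0.023]
force: [1.4, -0.4, -1.2]
finger_gap: 0.996
```

Request:
{"op": "jog_arm", "data": {"commands": [[100,1.3,3.8,0,0],[100,1.3,3.8,0,0],[100,1.3,3.8,0,0],[100,1.3,3.8,0,0],[100,1.3,3.0,0,0],[100,0.6,1.5,0,0],[100,0,0,0,0],[100,0,0,0,0]]}}

```text
t: 18.0
tcp_pos: [0.5212, 0.2817, 0.1874]
tool_rot: [0.0, 1.0, 0.005, -0.021]
force: [-1.2, -0.7, -0.7]
finger_gap: 0.998
```

```bash
python3 st.py; python3 - <<'E'
from h import *
s,p,E=wrist(); save(p,"w2.png",s=1.5); np.savez("w2.npz",E=E,K=p["intrinsics"])
for n in ("slim_mid","pan"): print(n,[(np.round(d["centre"],4).tolist(),round(d["score"],2)) for d in models.pinpoint(p,n)[:2]])
E
```

```text
18.0 [0.5212 0.2817 0.1874] yaw 3.1414 zaxis [-0.0412  0.0099 -0.9991] gap 0.998 F [-1.2 -0.7 -0.7]
tool tilt tx,ty 0.0411 0.0099 q [ 0.3   0.55  1.54  0.02  1.09 -1.29]
slim_mid [([0.5252, 0.2928, 0.0979], 0.76), ([0.4475, 0.4483, 0.0312], 0.61)]
pan [([0.5205, 0.2975, 0.0711], 0.56), ([0.5247, 0.2895, 0.0974], 0.48)]
```

View pics/w2.png

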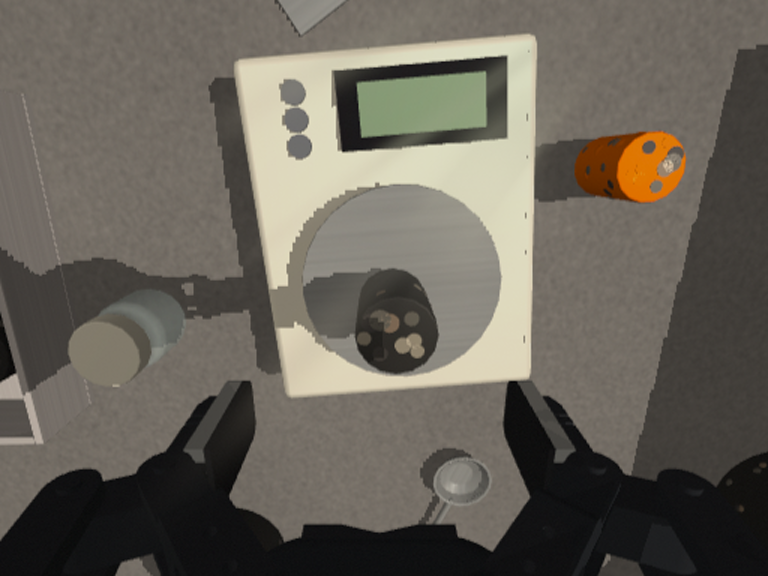

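The dark slim core is on the pan (px ~397,335). The orange look-alike is clearly off the balance (px ~640,167), so I'll take the dark one. Next I compute the pan centre and the core's top centre.

```bash
python3 - <<'E'
from h import *
w=np.load("w2.npz"); p={"intrinsics":w["K"]}
g=lambda c,z:ray(p,np.array(c)/1.5,z,w["E"])[:2]
L,Rr,T,B=[g(c,.07) for c in[(303,280),(501,280),(402,184),(402,375)]]
print("pan",L,Rr,T,B,"c",(L[1]+Rr[1])/2,(T[0]+B[0])/2, "slim top",g((397,335),.13))
E
```

```text
pan [0.5152 0.2373] [0.5157 0.3599] [0.4577 0.2977] [0.5804 0.2994] c 0.2986 0.51905 slim top [0.5275 0.2925]
```

Request:
{"op": "jog_arm", "data": {"commands": [[100,0.2,0.6,-1.5,0],[100,0.2,0.4,-3,0],[100,0,0,-3,0],[100,0,0,-1.4,0],[100,0,0,-0.2,0]]}}

```text
t: 18.57
tcp_pos: [0.526, 0.2827, 0.0975]
tool_rot: [0.006, 1.0, 0.005, -0.018]
force: [-0.2, -0.7, 0.1]
finger_gap: 1.002
```

```bash
python3 st.py
```

```text
18.57 [0.526  0.2827 0.0975] yaw 3.1289 zaxis [-0.0365  0.0101 -0.9993] gap 1.002 F [-0.2 -0.7  0.1]
tool tilt tx,ty 0.0366 0.0097 q [ 0.3   0.68  1.59  0.03  0.91 -1.28]
```

Request:
{"op": "jog_arm", "data": {"commands": [[100,0,0.8,-0.3,0],[100,0,0.2,0,0],[0,0,0,0,0],[0,0,0,0,0],[0,0,0,0,0],[0,0,0,0,0]], "squeeze": 40}}

```text
t: 19.07
tcp_pos: [0.5275, 0.2908, 0.098]
tool_rot: [0.009, 1.0, 0.005, -0.017]
force: [-1.5, 0.9, -0.4]
finger_gap: 0.478
```

```bash
python3 st.py
```

```text
19.07 [0.5275 0.2908 0.098 ] yaw 3.1241 zaxis [-0.0334  0.0111 -0.9994] gap 0.478 F [-1.5  0.9 -0.4]
tool tilt tx,ty 0.0336 0.0105 q [ 0.31  0.68  1.58  0.03  0.91 -1.26]
```

Request:
{"op": "jog_arm", "data": {"commands": [[0,0,0,2,0],[0,0,0,3,0],[0,0,-0.5,3,0],[0,1,-2,1.5,0],[0,1.5,-3.3,0,0],[0,1.5,-3.7,0,0],[0,1.5,-3.7,0,0],[0,1.5,-3.7,0,0]]}}

```text
t: 19.73
tcp_pos: [0.5933, 0.1247, 0.2002]
tool_rot: [0.001, 1.0, 0.006, -0.016]
force: [-0.1, -0.0, -2.6]
finger_gap: 0.477
```

Request:
{"op": "jog_arm", "data": {"commands": [[0,1.5,-3.8,0,0],[0,1.3,-3.9,0,0],[0,1,-3.9,0,0],[0,0.8,-3.9,0,0],[0,0.5,-3.9,0,0],[0,0.3,-3.9,0,0],[0,0,-3.9,0,0],[0,0,-3.9,0,0]]}}

```text
t: 20.4
tcp_pos: [0.6494, -0.1994, 0.2019]
tool_rot: [-0.001, 1.0, 0.006, -0.014]
force: [-0.5, -0.0, -1.4]
finger_gap: 0.479
```

```bash
python3 st.py
```

```text
20.4 [ 0.6494 -0.1994  0.2019] yaw -3.1398 zaxis [-0.0276  0.0124 -0.9995] gap 0.479 F [-0.5 -0.  -1.4]
tool tilt tx,ty 0.0276 0.0124 q [-0.46  0.64  1.29 -0.    1.24 -2.03]
```

Request:
{"op": "jog_arm", "data": {"commands": [[0,-0.3,-3,-1,0],[0,-0.3,-1.2,-2.5,0],[0,-0.2,-0.3,-3.5,0],[0,0,0,-3.5,0],[0,0,0,-3,0],[0,0,0,-1.5,0],[0,0,0,0,0]]}}

```text
t: 20.98
tcp_pos: [0.6404, -0.2631, 0.0503]
tool_rot: [0.007, 1.0, 0.0, -0.008]
force: [-0.5, 0.4, -1.4]
finger_gap: 0.476
```

```bash
python3 st.py
```

```text
20.98 [ 0.6404 -0.2631  0.0503] yaw 3.1285 zaxis [-0.0161  0.001  -0.9999] gap 0.476 F [-0.5  0.4 -1.4]
tool tilt tx,ty 0.0161 0.0008 q [-0.55  0.84  1.36 -0.01  0.96 -2.1 ]
```

Tilt is nearly level now. I'll lower to contact.

Request:
{"op": "jog_arm", "data": {"commands": [[0,0,0.3,-0.9,0],[0,0,0.1,-0.5,0],[0,0,0,-0.2,0],[0,0,0,-0.2,0],[0,0,0,-0.15,0]]}}

```text
t: 21.4
tcp_pos: [0.6423, -0.2588, 0.0324]
tool_rot: [0.006, 1.0, -0.001, -0.006]
force: [0.1, 0.1, -1.8]
finger_gap: 0.481
```

```bash
python3 st.py
```

```text
21.4 [ 0.6423 -0.2588  0.0324] yaw 3.1296 zaxis [-0.0125 -0.0011 -0.9999] gap 0.481 F [ 0.1  0.1 -1.8]
tool tilt tx,ty 0.0125 -0.0012 q [-0.54  0.86  1.37 -0.01  0.93 -2.09]
```

Request:
{"op": "jog_arm", "data": {"commands": [[0,0,0,-0.15,0],[66,0,0,0,0],[66,0,0,0,0],[66,0,0,2,0],[66,0,0,3.5,0],[66,0,0,3.5,0],[66,0,1,3,0],[66,0,2,1,0]]}}

```text
t: 22.07
tcp_pos: [0.6435, -0.2325, 0.1681]
tool_rot: [0.008, 1.0, -0.003, -0.004]
force: [1.2, 0.8, 0.7]
finger_gap: 0.662
```

```bash
python3 st.py; python3 - <<'E'
from h import *
p=snapshot("scene"); save(p,"s3.png",(40,130,300,280),3)
E
```

```text
22.07 [ 0.6435 -0.2325  0.1681] yaw 3.1261 zaxis [-0.0078 -0.0052 -1.    ] gap 0.662 F [1.2 0.8 0.7]
tool tilt tx,ty 0.0077 -0.0053 q [-0.51  0.68  1.32 -0.01  1.14 -2.06]
```

View pics/s3.png

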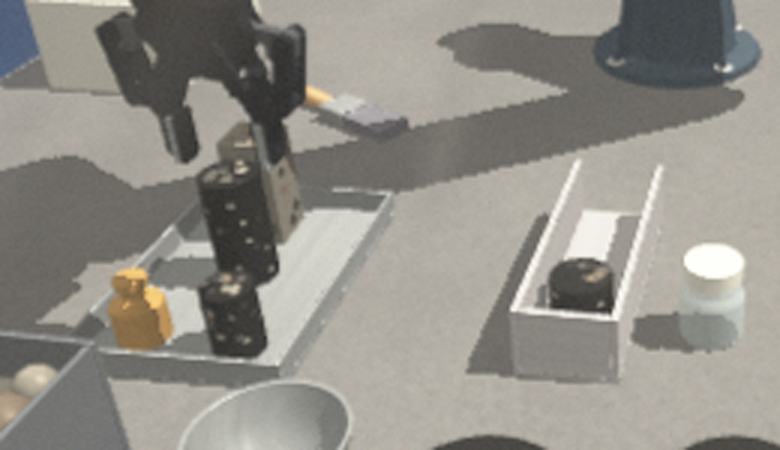

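Request:
{"op": "jog_arm", "data": {"commands": [[85,-0.5,3,0,-0.12],[85,-0.8,3,0,-0.12],[85,-0.8,3,0,-0.12],[85,-0.8,3,0,-0.12],[85,-0.8,2.5,0,-0.12],[85,-0.8,2,0,-0.12],[85,-0.7,1.6,0,-0.12],[85,-0.7,1,0,-0.12]]}}

```text
t: 22.78
tcp_pos: [0.5859, -0.0335, 0.1746]
tool_rot: [0.484, 0.875, -0.005, 0.003]
force: [0.3, -0.3, -0.3]
finger_gap: 0.851
```

Request:
{"op": "jog_arm", "data": {"commands": [[85,-0.5,0.5,0,-0.12],[85,-0.3,0.5,0,-0.12],[85,0,0,0,-0.12],[85,0,0,0,-0.12],[85,0,0,0,-0.08],[85,0,0,0,0],[85,0,0,0,0]]}}

```text
t: 23.37
tcp_pos: [0.5749, -0.0191, 0.1746]
tool_rot: [0.715, 0.699, -0.005, 0.001]
force: [-0.8, -1.0, -0.3]
finger_gap: 0.853
```

```bash
python3 st.py; python3 - <<'E'
from h import *
s,p,E=wrist(); save(p,"w3.png",s=1.5); np.savez("w3.npz",E=E,K=p["intrinsics"])
for n in ("squat_mid",): print(n,[(np.round(d["centre"],4).tolist(),round(d["score"],2),proj(p,d["centre"],E)*1.5) for d in models.pinpoint(p,n)[:2]])
E
```

```text
23.37 [ 0.5749 -0.0191  0.1746] yaw 1.5479 zaxis [-0.0065 -0.0085 -0.9999] gap 0.853 F [-0.8 -1.  -0.3]
tool tilt tx,ty -0.0086 -0.0063 q [-0.22  0.53  1.61 -0.01  1.   -0.19]
squat_mid [([0.5734, -0.0017, 0.0292], 0.79, array([374.85, 246.75]))]
```

View pics/w3.png

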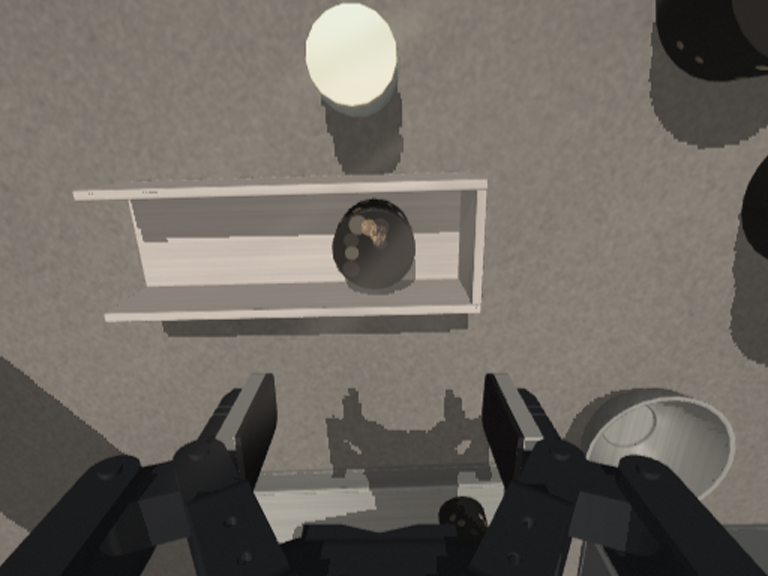

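```bash
python3 - <<'E'
from h import *
w=np.load("w3.npz"); p={"intrinsics":w["K"]}
g=lambda c,z:ray(p,np.array(c)/1.5,z,w["E"])[:2]
print(g((374,244),.051),"rack",g((488,181),.06),g((481,312),.06),g((106,320),.06),g((74,192),.06))
E
```

```text
[0.5733 0.0053] rack [0.639  0.0423] [ 0.6393 -0.0375] [ 0.4024 -0.0381] [0.4023 0.0416]
```

Request:
{"op": "jog_arm", "data": {"commands": [[85,-0.1,1,-0.5,0.02],[85,-0.1,1,-2,0],[85,0,0.2,-3,0],[85,0,0,-3,0],[85,0,0,-1.5,0],[85,0,0,0,0]]}}

```text
t: 23.97
tcp_pos: [0.5748, 0.0059, 0.0725]
tool_rot: [0.704, 0.71, -0.002, 0.004]
force: [-0.8, -0.1, -0.6]
finger_gap: 0.845
```

```bash
python3 st.py
```

```text
23.97 [0.5748 0.0059 0.0725] yaw 1.5786 zaxis [ 0.0025 -0.0092 -1.    ] gap 0.845 F [-0.8 -0.1 -0.6]
tool tilt tx,ty -0.0092 0.0024 q [-0.18  0.69  1.69 -0.01  0.77 -0.18]
```

Request:
{"op": "jog_arm", "data": {"commands": [[85,-0.2,-0.3,-1,0],[85,-0.1,0,-2,0],[85,0,0,-1.7,0],[85,0,0,-0.5,0],[85,0,0,0,0]]}}

```text
t: 24.38
tcp_pos: [0.573, 0.005, 0.0201]
tool_rot: [0.702, 0.712, -0.002, 0.005]
force: [-0.6, -0.2, 0.5]
finger_gap: 0.849
```

```bash
python3 st.py
```

```text
24.38 [0.573  0.005  0.0201] yaw 1.5859 zaxis [ 0.0048 -0.009  -0.9999] gap 0.849 F [-0.6 -0.2  0.5]
tool tilt tx,ty -0.009 0.0047 q [-0.18  0.77  1.71 -0.01  0.66 -0.19]
```

Request:
{"op": "jog_arm", "data": {"commands": [[85,0,-0.3,-0.35,0],[0,0,0,-0.05,0],[0,0,0,0,0],[0,0,0,0,0],[0,0,0,0,0]], "squeeze": 40}}

```text
t: 24.8
tcp_pos: [0.5744, 0.0019, 0.0196]
tool_rot: [0.701, 0.713, -0.001, 0.006]
force: [0.2, 0.2, -2.4]
finger_gap: 0.594
```

```bash
python3 st.py
```

```text
24.8 [0.5744 0.0019 0.0196] yaw 1.5875 zaxis [ 0.0083 -0.0096 -0.9999] gap 0.594 F [ 0.2  0.2 -2.4]
tool tilt tx,ty -0.0097 0.0081 q [-0.19  0.77  1.71 -0.01  0.65 -0.19]
```

Request:
{"op": "jog_arm", "data": {"commands": [[0,0,0,1.5,0],[0,0,0,3,0],[0,0,0,3.5,0],[0,0,0,3.5,0],[0,-0.3,1.5,2,0],[0,-0.8,3,0,0],[0,-0.8,3.8,0,0],[0,-0.8,3.8,0,0]]}}

```text
t: 25.47
tcp_pos: [0.5498, 0.1186, 0.1621]
tool_rot: [0.706, 0.708, 0.002, 0.01]
force: [1.1, 0.5, -2.6]
finger_gap: 0.591
```

Request:
{"op": "jog_arm", "data": {"commands": [[0,-0.8,3.8,0,0],[0,-0.8,3.8,0,0],[0,-0.8,3.8,0,0],[0,-0.7,3,0,0],[0,-0.3,1.5,0,0],[0,0,0.5,0,0],[0,0,0,0,0]]}}

```text
t: 26.05
tcp_pos: [0.5096, 0.297, 0.1642]
tool_rot: [0.703, 0.711, 0.005, 0.01]
force: [0.7, -0.1, -2.4]
finger_gap: 0.592
```

```bash
python3 st.py
```

```text
26.05 [0.5096 0.297  0.1642] yaw 1.5815 zaxis [ 0.0202 -0.0073 -0.9998] gap 0.592 F [ 0.7 -0.1 -2.4]
tool tilt tx,ty -0.0075 0.0201 q [ 0.35  0.56  1.6  -0.02  0.97  0.34]
```

Request:
{"op": "jog_arm", "data": {"commands": [[0,0.4,0,-1.5,0],[0,0.4,0.1,-2.5,0],[0,0.1,0,-2,0],[0,0,0,-1,0],[0,0,0,0,0]]}}

```text
t: 26.47
tcp_pos: [0.5217, 0.2933, 0.0937]
tool_rot: [0.704, 0.71, 0.006, 0.012]
force: [0.4, -0.6, -3.1]
finger_gap: 0.593
```

```bash
python3 st.py
```

```text
26.47 [0.5217 0.2933 0.0937] yaw 1.5789 zaxis [ 0.0251 -0.0082 -0.9997] gap 0.593 F [ 0.4 -0.6 -3.1]
tool tilt tx,ty -0.0084 0.025 q [ 0.33  0.67  1.63 -0.02  0.83  0.34]
```

Request:
{"op": "jog_arm", "data": {"commands": [[0,-0.3,0.5,-0.5,0],[0,-0.1,0.1,-0.2,0],[0,0,0,-0.15,0],[0,0,0,-0.1,0]]}}

```text
t: 26.8
tcp_pos: [0.519, 0.2975, 0.0852]
tool_rot: [0.705, 0.709, 0.006, 0.012]
force: [-0.1, 0.3, -1.4]
finger_gap: 0.592
```

```bash
python3 st.py; python3 - <<'E'
from h import *
p=snapshot("side"); save(p,"d4.png",(160,210,300,330),4)
E
```

```text
26.8 [0.519  0.2975 0.0852] yaw 1.5753 zaxis [ 0.0266 -0.0082 -0.9996] gap 0.592 F [-0.1  0.3 -1.4]
tool tilt tx,ty -0.0083 0.0266 q [ 0.34  0.68  1.63 -0.02  0.81  0.35]
```

View pics/d4.png

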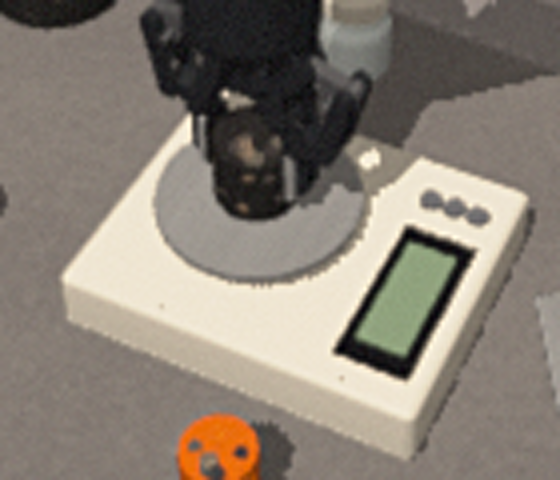

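Request:
{"op": "jog_arm", "data": {"commands": [[0,0,0,-0.1,0],[80,0,0,0,0],[80,0,0,0,0],[80,0,0,0,0],[80,0,0,2,0],[80,0,0,3,0],[80,0,-0.5,3,0],[80,0,-1,1,0]]}}

```text
t: 27.52
tcp_pos: [0.5195, 0.2841, 0.1781]
tool_rot: [0.704, 0.71, 0.008, 0.013]
force: [0.7, 0.1, -0.2]
finger_gap: 0.802
```

```bash
python3 st.py; python3 - <<'E'
from h import *
s,p,E=wrist(); save(p,"w4.png",s=1.5); np.savez("w4.npz",E=E,K=p["intrinsics"])
for n in ("squat_mid","pan"): print(n,[(np.round(d["centre"],4).tolist(),round(d["score"],2)) for d in models.pinpoint(p,n)[:2]])
E
```

```text
27.52 [0.5195 0.2841 0.1781] yaw 1.5783 zaxis [ 0.0287 -0.0072 -0.9996] gap 0.802 F [ 0.7  0.1 -0.2]
tool tilt tx,ty -0.0074 0.0286 q [ 0.32  0.54  1.59 -0.02  0.99  0.32]
squat_mid [([0.522, 0.2934, 0.0943], 0.7)]
pan []
```

View pics/w4.png

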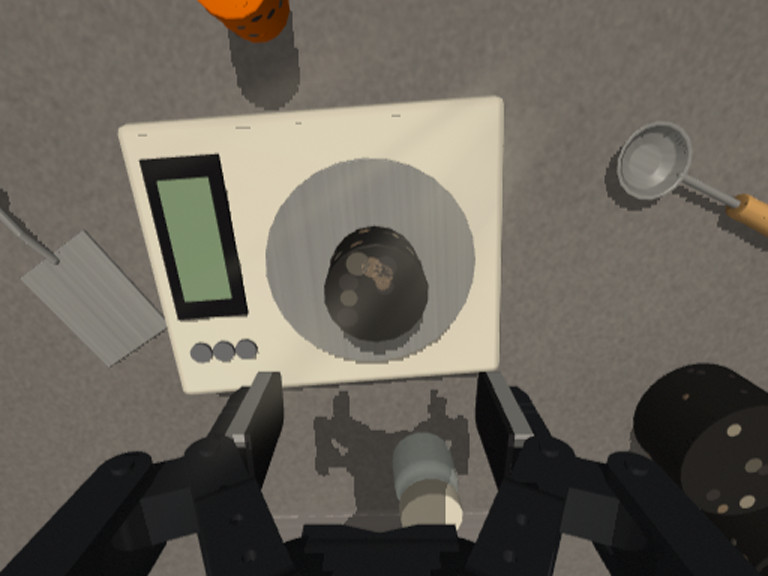

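```bash
python3 - <<'E'
from h import *
w=np.load("w4.npz"); p={"intrinsics":w["K"]}
g=lambda c,z:ray(p,np.array(c)/1.5,z,w["E"])[:2]
print("pan",g((266,258),.07),g((475,258),.07),g((370,158),.07),g((370,363),.07)); print("squat",g((325,288),.116),g((428,288),.116),g((376,341),.116),g((376,237),.116))
E
```

```text
pan [0.4586 0.3038] [0.5809 0.3038] [0.519  0.3598] [0.519  0.2348]
squat [0.4966 0.3009] [0.547  0.3008] [0.5216 0.2723] [0.5214 0.3262]
```

Request:
{"op": "jog_arm", "data": {"commands": [[100,0,-2,0,0.1],[100,0.2,-3.3,0,0.124],[100,0.2,-3.8,0,0.124],[100,0.2,-3.8,0,0.124],[100,0.2,-3.8,0,0.124],[100,0.2,-3.8,0,0.124],[100,0.2,-3.8,0,0.124],[100,0.2,-3.8,0,0.124]]}}

```text
t: 28.33
tcp_pos: [0.5221, 0.0205, 0.1619]
tool_rot: [0.322, 0.947, 0.005, -0.001]
force: [-0.0, -0.6, -0.3]
finger_gap: 0.997
```

Request:
{"op": "jog_arm", "data": {"commands": [[100,0.2,-3.8,0,0.124],[100,0.2,-3.8,0,0.124],[100,0.2,-3.8,0,0.124],[100,0.2,-3.8,0,0.124],[100,0.2,-3.8,0,0.12],[100,0.2,-3.8,0,0.06],[100,0.2,-2.5,0,0],[100,0,-1,0,0]]}}

```text
t: 29.0
tcp_pos: [0.5269, -0.2463, 0.1459]
tool_rot: [-0.001, 1.0, 0.008, -0.014]
force: [-0.5, -0.2, 0.3]
finger_gap: 0.999
```

```bash
python3 st.py; python3 - <<'E'
from h import *
P={c:snapshot(c) for c in("scene","side")}
for c in P:
  for n in ("tall_round_mid","tall_square_mid"): print(c,n,[(np.round(d["centre"],4).tolist(),round(d["score"],2)) for d in models.pinpoint(P[c],n)[:2]])
s,p,E=wrist(); save(p,"w5.png",s=1.5); np.savez("w5.npz",E=E,K=p["intrinsics"])
for n in ("tall_round_mid","tall_square_mid"): print("w",n,[(np.round(d["centre"],4).tolist(),round(d["score"],2)) for d in models.pinpoint(p,n)[:2]])
E
```

```text
29.0 [ 0.5269 -0.2463  0.1459] yaw -3.1402 zaxis [-0.0282  0.0156 -0.9995] gap 0.999 F [-0.5 -0.2  0.3]
tool tilt tx,ty 0.0282 0.0156 q [-0.63  0.59  1.6  -0.    0.98 -2.2 ]
scene tall_round_mid [([0.542, -0.3012, 0.0543], 0.62)]
scene tall_square_mid [([0.4748, -0.315, 0.0541], 0.75)]
side tall_round_mid [([0.5433, -0.3003, 0.0531], 0.64), ([0.5628, 0.1063, 0.0305], 0.15)]
side tall_square_mid [([0.4748, -0.314, 0.0561], 0.86), ([0.5161, 0.2972, 0.0707], 0.66)]
w tall_round_mid [([0.545, -0.296, 0.0497], 0.82)]
w tall_square_mid []
```

Request:
{"op": "jog_arm", "data": {"commands": [[100,0.5,-1.8,0,0],[100,0.6,-1.8,0,0],[100,0.4,-1.2,0,0],[100,0,-0.2,-0.5,0],[100,0,0,-2,0],[100,0,0,-1,0],[100,0,0,0,0]]}}

```text
t: 30.03
tcp_pos: [0.5439, -0.286, 0.1139]
tool_rot: [-0.007, 1.0, 0.008, -0.013]
force: [0.6, 0.2, -0.7]
finger_gap: 1.001
```

```bash
python3 st.py
```

```text
30.03 [ 0.5439 -0.286   0.1139] yaw -3.1265 zaxis [-0.0262  0.0155 -0.9995] gap 1.001 F [ 0.6  0.2 -0.7]
tool tilt tx,ty 0.0259 0.0159 q [-0.66  0.67  1.53 -0.    0.97 -2.25]
```

Request:
{"op": "jog_arm", "data": {"commands": [[100,0,-1,0,0],[100,0,-0.5,0,0],[100,0,0,-1.5,0],[100,0,0,-2,0],[100,0,0,-1.2,0],[100,0,0,0,0]]}}

```text
t: 30.53
tcp_pos: [0.5452, -0.3034, 0.0685]
tool_rot: [-0.008, 1.0, 0.006, -0.011]
force: [-0.1, 0.7, 0.1]
finger_gap: 1.002
```

```bash
python3 st.py
```

```text
30.53 [ 0.5452 -0.3034  0.0685] yaw -3.1254 zaxis [-0.0227  0.0125 -0.9997] gap 1.002 F [-0.1  0.7  0.1]
tool tilt tx,ty 0.0225 0.0128 q [-0.68  0.74  1.53 -0.01  0.89 -2.27]
```

Request:
{"op": "jog_arm", "data": {"commands": [[0,0,0.1,-0.2,0],[0,0,0,0,0],[0,0,0,0,0],[0,0,0,0,0],[0,0,0,0,0]], "squeeze": 50}}

```text
t: 30.95
tcp_pos: [0.5457, -0.3027, 0.0683]
tool_rot: [-0.008, 1.0, 0.006, -0.011]
force: [0.2, -0.1, -3.4]
finger_gap: 0.569
```

```bash
python3 st.py
```

```text
30.95 [ 0.5457 -0.3027  0.0683] yaw -3.1256 zaxis [-0.0215  0.0121 -0.9997] gap 0.569 F [ 0.2 -0.1 -3.4]
tool tilt tx,ty 0.0213 0.0125 q [-0.68  0.74  1.54 -0.01  0.89 -2.27]
```

Request:
{"op": "jog_arm", "data": {"commands": [[0,0,0,2,0],[0,0,0,3.5,0],[0,0,0.5,3,0],[0,-0.3,2,0.5,0],[0,-0.5,3.3,0,0],[0,-0.5,3.7,0,0],[0,-0.5,3.8,0,0],[0,-0.5,3.8,0,0]]}}

```text
t: 31.62
tcp_pos: [0.5225, -0.136, 0.161]
tool_rot: [-0.002, 1.0, 0.003, -0.008]
force: [0.3, 0.5, -4.7]
finger_gap: 0.567
```

Request:
{"op": "jog_arm", "data": {"commands": [[0,-0.5,3.8,0,0],[0,-0.4,3.5,0,0],[0,-0.3,2.5,0,0],[0,-0.1,1,0,0],[0,0,0.3,0,0],[0,0,0,0,0]]}}

```text
t: 32.12
tcp_pos: [0.5024, -0.0119, 0.1611]
tool_rot: [-0.006, 1.0, 0.004, -0.011]
force: [0.4, -0.8, -4.4]
finger_gap: 0.571
```

```bash
python3 st.py
```

```text
32.12 [ 0.5024 -0.0119  0.1611] yaw -3.1286 zaxis [-0.0217  0.0079 -0.9997] gap 0.571 F [ 0.4 -0.8 -4.4]
tool tilt tx,ty 0.0216 0.0082 q [-0.25  0.48  1.79  0.    0.9  -1.83]
```

Request:
{"op": "jog_arm", "data": {"commands": [[0,0.3,0.8,0,0],[0,0.2,0.5,0,0],[0,0,0,-1,0],[0,0,0,-2,0],[0,0,0,-1,0],[0,0,0,0,0]]}}

```text
t: 32.62
tcp_pos: [0.5133, -0.0042, 0.1193]
tool_rot: [-0.003, 1.0, 0.002, -0.006]
force: [-0.1, -0.4, -4.8]
finger_gap: 0.571
```

```bash
python3 st.py
```

```text
32.62 [ 0.5133 -0.0042  0.1193] yaw -3.1347 zaxis [-0.0127  0.004  -0.9999] gap 0.571 F [-0.1 -0.4 -4.8]
tool tilt tx,ty 0.0127 0.0041 q [-0.23  0.55  1.8   0.    0.8  -1.81]
```

Request:
{"op": "jog_arm", "data": {"commands": [[0,-0.3,0.3,-1,0],[0,-0.3,0.2,-1.5,0],[0,-0.1,0,-1.2,0],[0,-0.1,0,-0.5,0],[0,-0.1,0,-0.1,0]]}}

```text
t: 33.03
tcp_pos: [0.5076, -0.0036, 0.0737]
tool_rot: [-0.001, 1.0, 0.001, -0.005]
force: [0.8, -0.8, -3.9]
finger_gap: 0.569
```

```bash
python3 st.py
```

```text
33.03 [ 0.5076 -0.0036  0.0737] yaw -3.14 zaxis [-0.0092  0.0022 -1.    ] gap 0.569 F [ 0.8 -0.8 -3.9]
tool tilt tx,ty 0.0092 0.0022 q [-0.23  0.63  1.85  0.    0.67 -1.8 ]
```

Request:
{"op": "jog_arm", "data": {"commands": [[0,0,0.35,-0.1,0],[0,0,0.1,-0.2,0],[0,-0.05,0,-0.2,0],[0,-0.05,0,-0.1,0]]}}

```text
t: 33.37
tcp_pos: [0.5088, -0.0, 0.0687]
tool_rot: [0.0, 1.0, 0.001, -0.003]
force: [-0.6, -0.3, 2.9]
finger_gap: 0.57
```

```bash
python3 st.py
```

```text
33.37 [ 0.5088 -0.      0.0687] yaw 3.1414 zaxis [-0.0053  0.0013 -1.    ] gap 0.57 F [-0.6 -0.3  2.9]
tool tilt tx,ty 0.0053 0.0013 q [-0.22  0.64  1.85  0.    0.66 -1.79]
```

Request:
{"op": "jog_arm", "data": {"commands": [[100,0,0,0,0],[100,0,0,0,0],[100,0,0,0,0],[100,0,0,2,0],[100,0,0,3.5,0],[100,-0.2,-1,3,0],[100,-0.3,-3,0,0],[100,-0.3,-3.8,0,0]]}}

```text
t: 34.03
tcp_pos: [0.5025, -0.0747, 0.1607]
tool_rot: [-0.005, 1.0, 0.0, 0.0]
force: [0.8, 0.2, -0.7]
finger_gap: 1.004
```

Request:
{"op": "jog_arm", "data": {"commands": [[100,-0.3,-3.8,0,0],[100,-0.3,-3.8,0,0],[100,-0.2,-3.8,0,0],[100,-0.2,-3,0,0],[100,-0.1,-1.5,0,0],[100,0,0,0,0]]}}

```text
t: 34.53
tcp_pos: [0.4934, -0.2491, 0.1673]
tool_rot: [-0.004, 1.0, -0.006, 0.008]
force: [0.2, -0.7, 1.2]
finger_gap: 1.001
```

```bash
python3 st.py; cat > chk.py <<'E'
from h import *
import sys
for c in("scene","side"):
    p=snapshot(c)
    for n in sys.argv[1:]: print(c,n,[(np.round(d["centre"],4).tolist(),round(d["score"],2)) for d in models.pinpoint(p,n)[:2]])
    im=p["image"]; old=cv2.resize(cv2.imread(f"pics/{c}0.png"),(512,384),interpolation=cv2.INTER_AREA)
    cv2.imwrite(f"pics/now_{c}.png",im[:,:,::-1])
    b=(205,160,270,260) if c=="scene" else (225,165,330,235)
    f=lambda x:cv2.resize(x[b[1]:b[3],b[0]:b[2]],None,fx=4.5 if c=="scene" else 3.5,fy=4.5 if c=="scene" else 3.5,interpolation=cv2.INTER_CUBIC)
    cv2.imwrite(f"pics/cmp_{c}.png",np.hstack([f(old),f(np.ascontiguousarray(im[:,:,::-1]))]))
E
python3 chk.py tall_round_mid tall_square_mid
```

```text
34.53 [ 0.4934 -0.2491  0.1673] yaw -3.1339 zaxis [ 0.0158 -0.0116 -0.9998] gap 1.001 F [ 0.2 -0.7  1.2]
tool tilt tx,ty -0.0157 -0.0117 q [-0.67  0.51  1.69  0.    0.92 -2.25]
scene tall_round_mid [([0.5091, 0.0032, 0.0568], 0.57)]
scene tall_square_mid [([0.4781, -0.3124, 0.055], 0.79)]
side tall_round_mid [([0.5061, 0.0028, 0.0552], 0.71)]
side tall_square_mid [([0.4739, -0.3107, 0.0567], 0.56)]
```

View pics/cmp_side.png

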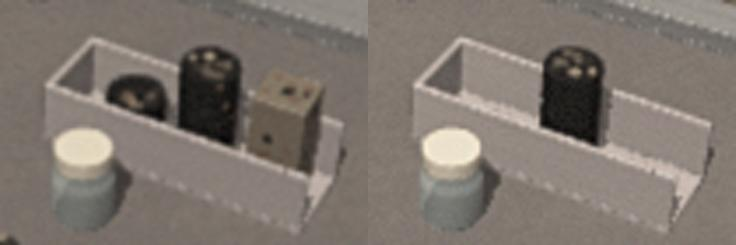

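```bash
python3 - <<'E'
from h import *
for c,rows,cols in(("side",range(180,200),(268,300)),("scene",range(188,215),(222,252))):
    a=cv2.resize(cv2.imread(f"pics/{c}0.png"),(512,384),interpolation=cv2.INTER_AREA).max(2).astype(float); b=cv2.imread(f"pics/now_{c}.png").max(2).astype(float)
    for nm,im in(("old",a),("new",b)):
        out=[]
        for r in rows:
            m=im[r,cols[0]:cols[1]]<75; i=np.where(m)[0]
            out.append((r,int(i[0])+cols[0],int(i[-1])+cols[0]) if len(i) else None)
        print(c,nm,out[::2])
p=snapshot("side"); 
for c in("side","scene"):
    p=snapshot(c); print(c,[proj(p,[x,y,.09]).tolist() for x,y in((.506,0),(.516,0),(.506,.01))])
E
```

```text
side old [(180, 281, 290), (182, 277, 292), (184, 277, 293), (186, 276, 293), (188, 268, 293), (190, 268, 293), (192, 269, 293), (194, 268, 293), (196, 268, 292), (198, 268, 292)]
side new [(180, 277, 289), (182, 275, 291), (184, 275, 291), (186, 275, 291), (188, 275, 291), (190, 275, 291), (192, 275, 291), (194, 275, 291), (196, 274, 291), (198, 274, 290)]
scene old [(188, 230, 247), (190, 229, 247), (192, 229, 247), (194, 229, 247), (196, 229, 247), (198, 229, 247), (200, 229, 247), (202, 230, 247), (204, 230, 248), (206, 230, 248), (208, 230, 248), (210, 230, 248), (212, 230, 248), (214, 230, 247)]
scene new [(188, 230, 247), (190, 230, 247), (192, 230, 247), (194, 230, 247), (196, 230, 247), (198, 230, 247), (200, 230, 248), (202, 230, 248), (204, 230, 248), (206, 230, 248), (208, 230, 248), (210, 230, 248), (212, 230, 248), (214, 231, 247)]
side [[283.3, 187.1], [280.1, 186.0], [281.8, 189.0]]
scene [[238.5, 193.7], [237.7, 195.7], [242.4, 194.0]]
```

Request:
{"op": "jog_arm", "data": {"commands": [[100,-0.5,-1.8,0,0],[100,-0.6,-2,0,0],[100,-0.5,-1.8,0,0],[100,-0.3,-0.8,-0.5,0],[100,0,0,-2,0],[100,0,0,-2,0],[100,0,0,0,0]]}}

```text
t: 35.57
tcp_pos: [0.4754, -0.3054, 0.1211]
tool_rot: [-0.011, 1.0, -0.005, 0.008]
force: [-0.4, 0.7, -0.2]
finger_gap: 0.997
```

```bash
python3 st.py
```

```text
35.57 [ 0.4754 -0.3054  0.1211] yaw -3.1199 zaxis [ 0.0156 -0.0095 -0.9998] gap 0.997 F [-0.4  0.7 -0.2]
tool tilt tx,ty -0.0154 -0.0098 q [-0.77  0.59  1.7   0.01  0.83 -2.37]
```

Request:
{"op": "jog_arm", "data": {"commands": [[100,0,-0.5,0,-0.007],[100,0,-0.2,0,-0.007],[100,-0.05,0,-1.5,0],[100,-0.05,0,-2,0],[100,-0.05,0,-1.4,0],[100,0,0,-0.3,0]]}}

```text
t: 36.07
tcp_pos: [0.4776, -0.3137, 0.0724]
tool_rot: [-0.004, 1.0, -0.008, 0.011]
force: [-1.2, 0.5, -0.2]
finger_gap: 0.998
```

```bash
python3 st.py
```

```text
36.07 [ 0.4776 -0.3137  0.0724] yaw -3.1336 zaxis [ 0.0221 -0.0155 -0.9996] gap 0.998 F [-1.2  0.5 -0.2]
tool tilt tx,ty -0.022 -0.0156 q [-0.78  0.68  1.71  0.01  0.73 -2.36]
```

Request:
{"op": "jog_arm", "data": {"commands": [[0,-0.2,0,-0.4,0],[0,-0.05,0,-0.1,0],[0,0,0,0,0],[0,0,0,0,0],[0,0,0,0,0]]}}

```text
t: 36.48
tcp_pos: [0.4763, -0.3144, 0.0699]
tool_rot: [-0.004, 1.0, -0.009, 0.012]
force: [-0.2, 0.0, -5.4]
finger_gap: 0.535
```

```bash
python3 st.py
```

```text
36.48 [ 0.4763 -0.3144  0.0699] yaw -3.1333 zaxis [ 0.0248 -0.0178 -0.9995] gap 0.535 F [-0.2  0.  -5.4]
tool tilt tx,ty -0.0246 -0.018 q [-0.78  0.68  1.72  0.01  0.71 -2.37]
```

Request:
{"op": "jog_arm", "data": {"commands": [[0,0,0,2,0],[0,0,0,3.5,0],[0,0,0.5,3,0],[0,-0.3,2,0.5,0],[0,-0.4,3.3,0,0],[0,-0.4,3.7,0,0],[0,-0.4,3.8,0,0],[0,-0.4,3.8,0,0]]}}

```text
t: 37.15
tcp_pos: [0.4568, -0.1461, 0.1626]
tool_rot: [0.002, 1.0, -0.011, 0.014]
force: [0.7, 0.9, -5.0]
finger_gap: 0.533
```

Request:
{"op": "jog_arm", "data": {"commands": [[0,-0.4,3.8,0,0],[0,-0.4,3.7,0,0],[0,-0.3,3,0,0],[0,-0.1,1.5,0,0],[0,0,0.5,0,0],[0,0,0,0,0]]}}

```text
t: 37.65
tcp_pos: [0.4346, -0.0066, 0.162]
tool_rot: [-0.001, 1.0, -0.008, 0.009]
force: [-0.8, -0.7, -4.7]
finger_gap: 0.532
```

```bash
python3 st.py
```

```text
37.65 [ 0.4346 -0.0066  0.162 ] yaw -3.1399 zaxis [ 0.0178 -0.0163 -0.9997] gap 0.532 F [-0.8 -0.7 -4.7]
tool tilt tx,ty -0.0177 -0.0163 q [-0.27  0.39  1.98 -0.02  0.75 -1.83]
```

Request:
{"op": "jog_arm", "data": {"commands": [[0,0.2,0.4,0,0.009],[0,0.1,0.2,0,0.008],[0,0,0,0,0],[0,0,0,-1,0],[0,0,0,-2,0],[0,0,0,-1,0],[0,0,0,0,0]]}}

```text
t: 38.23
tcp_pos: [0.4438, -0.0069, 0.122]
tool_rot: [-0.007, 1.0, -0.01, 0.014]
force: [-0.0, -0.1, -4.4]
finger_gap: 0.532
```

```bash
python3 st.py
```

```text
38.23 [ 0.4438 -0.0069  0.122 ] yaw -3.1272 zaxis [ 0.0277 -0.0204 -0.9994] gap 0.532 F [-0.  -0.1 -4.4]
tool tilt tx,ty -0.0274 -0.0208 q [-0.26  0.48  2.   -0.02  0.63 -1.83]
```

Request:
{"op": "jog_arm", "data": {"commands": [[0,-0.2,0.5,-0.5,0.003],[0,-0.2,0.4,-1.5,0],[0,-0.1,0.1,-1.5,0],[0,-0.1,0,-0.8,0],[0,-0.1,0,-0.2,0]]}}

```text
t: 38.65
tcp_pos: [0.4414, 0.0, 0.077]
tool_rot: [-0.006, 1.0, -0.012, 0.018]
force: [-0.5, 0.3, -5.6]
finger_gap: 0.533
```

```bash
python3 st.py
```

```text
38.65 [0.4414 0.     0.077 ] yaw -3.1293 zaxis [ 0.0363 -0.0229 -0.9991] gap 0.533 F [-0.5  0.3 -5.6]
tool tilt tx,ty -0.036 -0.0234 q [-0.24  0.57  2.04 -0.03  0.49 -1.8 ]
```

Request:
{"op": "jog_arm", "data": {"commands": [[0,-0.15,0,-0.4,0.006],[0,-0.1,0,-0.2,0],[0,-0.1,0,-0.2,0],[0,-0.07,0,-0.15,0]]}}

```text
t: 38.98
tcp_pos: [0.4407, -0.0009, 0.0704]
tool_rot: [-0.008, 1.0, -0.012, 0.022]
force: [-2.2, 2.9, 14.4]
finger_gap: 0.531
```

```bash
python3 st.py
```

```text
38.98 [ 0.4407 -0.0009  0.0704] yaw -3.1243 zaxis [ 0.0448 -0.0242 -0.9987] gap 0.531 F [-2.2  2.9 14.4]
tool tilt tx,ty -0.0444 -0.0249 q [-0.25  0.58  2.06 -0.03  0.45 -1.81]
```

Request:
{"op": "jog_arm", "data": {"commands": [[100,0,0,0,0],[100,0,0,0,0],[100,0,0,0,0],[100,0,0,2,0],[100,0,0,3.5,0],[100,0,-1,3,0],[100,0.5,-3,1,0],[100,0.5,-3.5,0,0]]}}

```text
t: 39.65
tcp_pos: [0.4515, -0.074, 0.173]
tool_rot: [-0.013, 1.0, -0.013, 0.025]
force: [0.8, -0.9, 0.3]
finger_gap: 1.002
```

Request:
{"op": "jog_arm", "data": {"commands": [[100,0.5,-3.5,0,0],[100,0.5,-3,0,0],[100,0.3,-1,0,0],[100,0,0,0,0]]}}

```text
t: 39.98
tcp_pos: [0.4692, -0.1594, 0.1779]
tool_rot: [-0.011, 0.999, -0.018, 0.032]
force: [-0.0, 1.2, 0.4]
finger_gap: 0.997
```

```bash
python3 st.py; python3 chk.py tall_round_mid tall_square_mid; python3 - <<'E'
import cv2,numpy as np
a=cv2.imread("pics/cmp_side.png");b=cv2.imread("pics/cmp_scene.png");w=max(a.shape[1],b.shape[1])
P=lambda x:cv2.copyMakeBorder(x,0,0,0,w-x.shape[1],cv2.BORDER_CONSTANT)
o=np.vstack([P(a),P(b)]);print(o.shape);cv2.imwrite("pics/cmp.png",cv2.resize(o,None,fx=min(1,600/o.shape[0]),fy=min(1,600/o.shape[0])))
E
```

```text
39.98 [ 0.4692 -0.1594  0.1779] yaw -3.1187 zaxis [ 0.0643 -0.0347 -0.9973] gap 0.997 F [-0.   1.2  0.4]
tool tilt tx,ty -0.0634 -0.0362 q [-0.56  0.41  1.86  0.01  0.8  -2.15]
scene tall_round_mid [([0.5076, 0.0007, 0.0558], 0.82)]
scene tall_square_mid [([0.4383, -0.0003, 0.0549], 0.57)]
side tall_round_mid [([0.5107, 0.0004, 0.0543], 0.91)]
side tall_square_mid [([0.4374, -0.0015, 0.0575], 0.87)]
(695, 736, 3)
```

View pics/cmp.png

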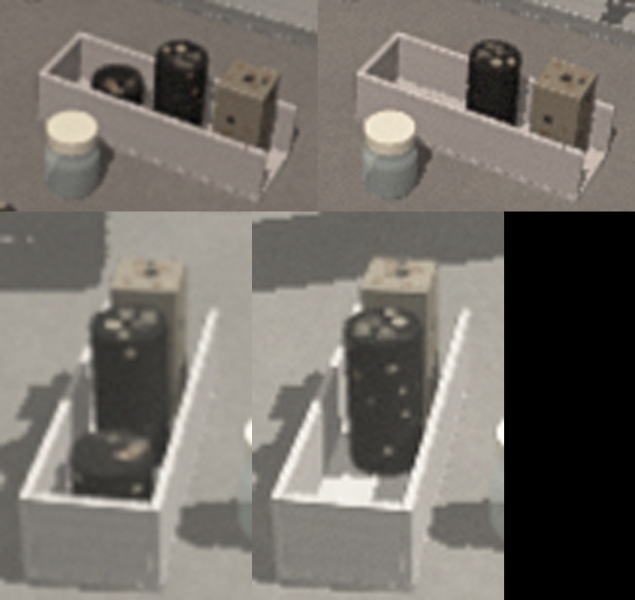

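```bash
python3 - <<'E'
import cv2,numpy as np
def sh(c,box):
    a=cv2.resize(cv2.imread(f"pics/{c}0.png",0),(512,384),interpolation=cv2.INTER_AREA); b=cv2.imread(f"pics/now_{c}.png",0)
    x0,y0,x1,y1=box; U=6; f=lambda im,m:cv2.resize(im[y0-m:y1+m,x0-m:x1+m],None,fx=U,fy=U,interpolation=cv2.INTER_CUBIC)
    r=cv2.matchTemplate(f(b,4),f(a,0),cv2.TM_CCOEFF_NORMED); _,v,_,l=cv2.minMaxLoc(r); return (l[0]/U-4,l[1]/U-4,round(v,3))
for n,c,b in(("jar side","side",(237,200,262,230)),("jar scene","scene",(264,210,292,248)),("rackend side","side",(238,175,250,200)),("sq side","side",(296,184,319,213)),("round side","side",(274,178,296,205)),
 ("sq scene","scene",(232,171,256,182)),("round scene","scene",(226,182,250,215)),("rackend scene","scene",(210,232,250,256))): print(n,sh(c,b))
E
```

```text
jar side (0.0, 0.0, 0.998)
jar scene (0.0, 0.0, 0.997)
rackend side (0.0, 0.0, 0.993)
sq side (-0.16666666666666652, -0.16666666666666652, 0.981)
round side (-1.3333333333333335, -0.3333333333333335, 0.928)
sq scene (-0.3333333333333335, 0.833333333333333, 0.708)
round scene (0.16666666666666696, 0.833333333333333, 0.911)
rackend scene (0.16666666666666696, -0.3333333333333335, 0.657)
```

Request:
{"op": "jog_arm", "data": {"commands": [[100,0.6,2,0,0],[100,0.7,3,-0.3,0],[100,0.7,3.5,-0.3,0],[100,0.7,3.2,-0.3,0],[100,0.6,2.2,-0.3,0],[100,0.3,1,0,0],[100,0,0.2,0,0],[100,0,0,0,0]]}}

```text
t: 40.95
tcp_pos: [0.5, 0.0112, 0.1636]
tool_rot: [-0.019, 0.999, -0.016, 0.028]
force: [-0.1, -0.4, 0.3]
finger_gap: 0.997
```

```bash
python3 st.py
```

```text
40.95 [0.5    0.0112 0.1636] yaw -3.1035 zaxis [ 0.0566 -0.0299 -0.9979] gap 0.997 F [-0.1 -0.4  0.3]
tool tilt tx,ty -0.0554 -0.0321 q [-0.19  0.45  1.85 -0.03  0.78 -1.78]
```

Request:
{"op": "jog_arm", "data": {"commands": [[100,0.4,-0.6,0,-0.02],[100,0.3,-0.4,0,-0.01],[100,0.1,0,-1,0],[100,0,0,-2,0],[100,0,0,-1,0],[100,0,0,0,0]]}}

```text
t: 41.45
tcp_pos: [0.5096, -0.004, 0.1221]
tool_rot: [0.0, 0.999, -0.017, 0.03]
force: [0.1, -0.8, -0.5]
finger_gap: 1.0
```

```bash
python3 st.py
```

```text
41.45 [ 0.5096 -0.004   0.1221] yaw -3.1413 zaxis [ 0.0595 -0.0339 -0.9976] gap 1.0 F [ 0.1 -0.8 -0.5]
tool tilt tx,ty -0.0594 -0.0339 q [-0.22  0.53  1.86 -0.03  0.68 -1.76]
```

Request:
{"op": "jog_arm", "data": {"commands": [[100,0,0.4,-1,0],[100,0,0.2,-2,0],[100,0,0,-1.8,0],[100,0,0,-0.5,0],[100,0,0,0,0]]}}

```text
t: 41.87
tcp_pos: [0.5111, -0.0031, 0.0669]
tool_rot: [0.005, 0.999, -0.017, 0.031]
force: [-0.1, -0.1, 0.8]
finger_gap: 0.997
```

```bash
python3 st.py
```

```text
41.87 [ 0.5111 -0.0031  0.0669] yaw 3.1331 zaxis [ 0.0612 -0.0352 -0.9975] gap 0.997 F [-0.1 -0.1  0.8]
tool tilt tx,ty -0.0613 -0.0347 q [-0.21  0.63  1.89 -0.04  0.55 -1.74]
```

Request:
{"op": "jog_arm", "data": {"commands": [[100,0,0.3,0,0],[0,0,0,0,0],[0,0,0,0,0],[0,0,0,0,0],[0,0,0,0,0]]}}

```text
t: 42.28
tcp_pos: [0.5128, -0.001, 0.0696]
tool_rot: [0.006, 0.999, -0.018, 0.033]
force: [0.2, 0.2, -4.7]
finger_gap: 0.573
```

```bash
python3 st.py
```

```text
42.28 [ 0.5128 -0.001   0.0696] yaw 3.1305 zaxis [ 0.0651 -0.0358 -0.9972] gap 0.573 F [ 0.2  0.2 -4.7]
tool tilt tx,ty -0.0654 -0.035 q [-0.21  0.63  1.89 -0.04  0.55 -1.73]
```

Request:
{"op": "jog_arm", "data": {"commands": [[0,-0.3,0,0,0],[0,-0.2,0,-0.05,0],[0,-0.1,0,-0.1,0]]}}

```text
t: 42.53
tcp_pos: [0.5072, -0.0009, 0.0692]
tool_rot: [0.006, 0.999, -0.018, 0.034]
force: [-0.4, 2.2, 10.7]
finger_gap: 0.575
```

```bash
python3 st.py
```

```text
42.53 [ 0.5072 -0.0009  0.0692] yaw 3.1313 zaxis [ 0.068  -0.0363 -0.997 ] gap 0.575 F [-0.4  2.2 10.7]
tool tilt tx,ty -0.0682 -0.0356 q [-0.21  0.62  1.91 -0.04  0.54 -1.73]
```

Request:
{"op": "jog_arm", "data": {"commands": [[0,0.05,0,0,0],[100,0,0,0,0],[100,0,0,0,0],[100,0,0,0,0],[100,0,0,2,0],[100,0,0,3.5,0],[100,0,-1,3,0],[100,0,-3,1,0]]}}

```text
t: 43.2
tcp_pos: [0.5034, -0.0377, 0.1642]
tool_rot: [0.003, 0.999, -0.016, 0.029]
force: [1.7, -0.2, 0.3]
finger_gap: 1.001
```

Request:
{"op": "jog_arm", "data": {"commands": [[100,0,-3.8,0,0],[100,0,-3.8,0,0],[100,0,-3.5,0,0],[100,0,-1,0,0],[100,0,0,0,0]]}}

```text
t: 43.62
tcp_pos: [0.5068, -0.1684, 0.1704]
tool_rot: [0.003, 0.999, -0.02, 0.036]
force: [1.0, -0.2, -0.0]
finger_gap: 0.997
```

```bash
python3 st.py; python3 chk.py tall_round_mid tall_square_mid squat_mid pan slim_mid weight_mid jar_mid; cat > sh.py <<'E'
import cv2,numpy as np
def sh(c,box):
    a=cv2.resize(cv2.imread(f"pics/{c}0.png",0),(512,384),interpolation=cv2.INTER_AREA); b=cv2.imread(f"pics/now_{c}.png",0)
    x0,y0,x1,y1=box; U=6; f=lambda im,m:cv2.resize(im[y0-m:y1+m,x0-m:x1+m],None,fx=U,fy=U,interpolation=cv2.INTER_CUBIC)
    r=cv2.matchTemplate(f(b,4),f(a,0),cv2.TM_CCOEFF_NORMED); _,v,_,l=cv2.minMaxLoc(r); return (round(l[0]/U-4,2),round(l[1]/U-4,2),round(v,3))
for n,c,b in(("jar side","side",(237,200,262,230)),("sq side","side",(296,184,319,213)),("round side","side",(274,178,296,205)),("weight side","side",(282,130,300,150)),
 ("sq scene","scene",(232,171,256,182)),("round scene","scene",(226,182,250,215)),("weight scene","scene",(74,218,100,248))): print(n,sh(c,b))
E
python3 sh.py; cp pics/now_scene.png pics/fin.png
```

```text
43.62 [ 0.5068 -0.1684  0.1704] yaw 3.1379 zaxis [ 0.0711 -0.0411 -0.9966] gap 0.997 F [ 1.  -0.2 -0. ]
tool tilt tx,ty -0.0711 -0.0408 q [-0.53  0.46  1.78  0.    0.81 -2.1 ]
scene tall_round_mid [([0.504, -0.0003, 0.054], 0.67)]
scene tall_square_mid [([0.4404, -0.0065, 0.0559], 0.56)]
scene squat_mid [([0.5203, 0.2954, 0.0944], 0.83)]
scene pan [([0.5158, 0.2967, 0.0727], 0.71), ([0.5673, 0.1022, 0.0331], 0.38)]
scene slim_mid [([0.6399, -0.2639, 0.0294], 0.85), ([0.4449, 0.4475, 0.0272], 0.65)]
scene weight_mid [([0.6405, -0.3389, 0.0351], 0.87)]
scene jar_mid [([0.5642, 0.1042, 0.0332], 0.8), ([0.5023, -0.0007, 0.0574], 0.68)]
side tall_round_mid [([0.5027, 0.0008, 0.0517], 0.56)]
side tall_square_mid [([0.4353, -0.0033, 0.0557], 0.75)]
side squat_mid [([0.5195, 0.2995, 0.0942], 0.69)]
side pan [([0.5162, 0.2934, 0.0669], 0.81)]
side slim_mid [([0.4495, 0.4469, 0.0297], 0.72), ([0.6427, -0.2568, 0.0321], 0.62)]
side weight_mid [([0.6424, -0.3403, 0.0345], 0.68)]
side jar_mid [([0.5648, 0.1064, 0.0332], 0.75)]
jar side (0.0, 0.0, 0.998)
sq side (-0.17, -0.17, 0.982)
round side (0.17, 0.17, 0.933)
weight side (0.0, 0.0, 0.464)
sq scene (-0.33, 0.83, 0.695)
round scene (0.33, -0.17, 0.912)
weight scene (-0.17, 0.33, 0.794)
```

View pics/fin.png

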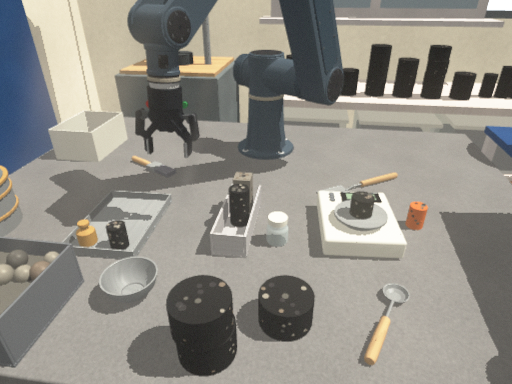

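```bash
python3 -c "
from station import workorder; print(workorder.sign_off())"
```

```text
the job is handed in; nothing more can be done
None
```

The job is done and handed in at about 44 s of the 136 s allowed, with the arm clear of everything.

**Order of work:**
1. I stood the square prism, then the tall round core, upright in the tray.
2. I moved the dark slim core from the pan into the tray, where it stays.
3. I set the squat core on the pan.
4. I put the round core and then the square prism back in the rack.
5. The round core was about 4 mm out of place at first, so I gripped it again and shifted it.

**Last checks:**
- **Tall cores:** Both stand upright. In the side view, where they show clearly, both match the starting pictures to about 0.2 px (about 1 mm). In the scene view the round core matches to about 0.3 px.
- **Square prism:** The scene-view match is poor (score about 0.7, 0.8 px off) because the round core partly hides it. The trained networks put it 3 to 6 mm off in y, while the clearer side match puts it within about 1 mm.
- **Squat core:** It stands upright about 3 mm from the pan's centre.
- **Slim core:** It stands upright in the tray.
- **Jar:** It did not move (0.0 px, strong match).
- **Brass weight:** Its patch matches were weak but showed at most 0.3 px, and the networks still put it within about 2 to 4 mm of its first place.

The tool slowly tilted during the moves, up to about 6 degrees. I countered it with half turns about the vertical axis, so the tall round core leaned slightly while being set down in the tray but settled upright.

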